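# Park the tilting jet canister

### The arm

A 6-joint arm with a two-finger parallel gripper is mounted at the origin on the work surface. World frame = base frame: x ahead of the robot, y to its left, z up, the work surface at z = 0. Lengths are in m, angles in degrees, forces in N, time in s.
With the tool pointing down it reaches from about 0.35 to 0.875 m from the base axis. Payload 4.2 kg.
Tool frame: the origin (TCP) lies on the mounting face of the last link; the fingertips stand 182 mm ahead of it and the grasp point (between the pads) lies 164 mm ahead of it (r.tcp_to_grasp is the distance from the TCP to the grasp point, in m); z points along the fingers, y is the line along which they close (so a half turn about z gives the same grasp; the last joint's range is limited). The gripper opens to 87 mm and grips with 3 to 60 N. Pads are 19 mm wide; open, the fingers measure 117 mm over their backs; the gripper's body (75 mm by 190 mm) begins 51 mm behind the grasp point.
Start: joints at [82.655, 22.042, 0.453, 0, -68.411, -14.817], TCP at [0.236, 0.579, 0.405] pointing down, gripper open.
Joint ranges: [-179.83, 179.83], [-69.29, 118.12], [-61.27, 80.66], [-181.25, 117.63], [-171.15, -9.14], [-177.46, 177.46]. Speed limits (degrees/s): [159.86, 159.86, 180, 180, 180, 180].

### API

Orientations are given as a 3x3 rotation matrix whose columns are the frame's x, y, z axes.
In Python, from station import sense, eyes, r gives the robot as it stands.
- The arm moves only by the tool jog_arm, never from a script. Its argument "increments" is a list of rows, each a list of 4 numbers: the shift along the tool's x, y, z normalised to -1 to 1, where 1 is 0.02 m, then the turn about the tool's z normalised to -1 to 1, where 1 is 0.08 rad. A call has 1 to 10 rows; each row shifts and turns the commanded pose from where the row before left it, along the tool's axes as they then stand; what a row does not reach is not made up. A row lasts 1/10 s, in which the tool goes at most 50 mm and 8.59 degrees, less where a joint would pass 70% of its speed; a pose out of reach is approached as far as the arm can. A call with a number of a shift or a turn outside -1 to 1 is refused whole. A call with a gripper value outside its range is refused whole. "grip" is the finger opening in mm, from 0 to 87, set as the call begins (left out, the last holds). The fingers move at their own pace and stop on an object; the grip force is fixed at half the most. Time passes only in rows, so rows that do not move let the fingers close. It gives the time, the measured TCP pose, the force, the opening and the grip force at its end, in the units of the state.
- sense(): the state, without advancing time (a new reading comes with each control period).
- eyes.capture(name): name is "side" or "top" or "wrist"; returns the picture (384x512x3 uint8, blue, green, red); there is no depth.
- eyes.get_calibration(name): a dict with "camera_matrix" (3x3 intrinsics, pixels), "k1" (the pictures are not rectified: a ray, as slopes to the right and down, at radius r is drawn at 1 + k1 r^2 times it, then the intrinsics apply), "R" (3x3) and "t" (3): a world point X has camera coordinates R X + t; the wrist camera has in their place "T_tool_cam" (4x4, takes a point from camera to tool coordinates, whose origin is the TCP and whose axes are the flange's). Camera axes: x right, y down, z forward; pixel columns grow to the right and rows downward; lengths in m; the calibration is good to about 2 mm. A picture is of the moment at which its call begins: read the wrist's pose just before it. get_calibration takes no time and is no camera call.
- r.finish_job(): hands the job in; it is judged then, once.
Trained networks look in the newest picture that a camera, given by its name, has taken for a name from the list of things; names that differ only in an ending like _2 or _b are one class to them, and where a whole thing is asked for, a point or a joint stands for the part that bears it (a point fixed in the world has none). Each returns a list of dicts, best first, with "conf" (0 to 1); they miss things now and then, are a little off and sometimes report something else, mostly with a low value. They report only what shows in the picture. A call takes as long as a camera call. They do not tell look-alikes from the thing itself.
- eyes.spot_in(camera, name): "centre" ([x, y, z] in m, in world coordinates, good to about 4 mm: the middle of the surface that is visible of it).
- eyes.outline_of(camera, name): "mask" (384x512 bool, what is visible of it).
The state is a dict: "time_s": time; "joints": joint angles; "joint_velocities": joint speeds; "effort": joint torques, N m; "tcp_pos": TCP position; "ee_rot": TCP orientation; "wrist_force": force on the tool from outside, world axes, zero at the start; "moment": the same for the moment, N m; "gripper_width": opening from 0.0 (shut) to 1.0 (fully open); "gripper_force": force on a finger pad.
Only numpy, scipy, OpenCV 4.12 (cv2) and the standard library are available. Lean on these libraries where they do the work, as an engineer would, in place of code of your own. Each camera call takes 0.05 s, during which the arm holds its last target. There are 200 camera calls.

### The job

Pick the canister carrier up by its top bar, lift it clear of the shelf and, by tilting the carrier rather than touching the canister, bring the top-heavy canister upright over the spot where it stood and keep it standing upright in the air for three seconds. Then carry it, without letting the canister flop over, to the parking dock, lower it until its skids stand flat on the dock plate with the canister between the two upright blades, and let go. Leave the other parts on the shelf where they are and do not fling or drop the carrier.

Things in the scene. Friction and masses are not known exactly. Their poses are not given: they have to be found in the camera images.
- caddy: Canister carrier: loose aluminium frame, 0.35 kg without canister. Origin: centre of underside, z up; a half turn looks the same. Two skids 120 long (along y), 14 wide, 10 high at x = -46 and +46, joined by a cross plate 30 wide (y), 5 thick; on each an upright post 24 wide (y), 10 thick. The canister is hinged between the posts on a trunnion along the carrier's x axis, 36 above the underside.
- caddy_grip (a point): Middle of the carrier's flat grip bar that joins the post tops, axes as the carrier's: bar 104 long (along x), 20 thick (y), 22 high (z). This point is 190 above the carrier's underside, 154 above the trunnion; the upright canister's cap ends 49 below it.
- canister: Brass screw-top canister, 50 in diameter, from 14 below the trunnion to 105 above. Origin: on the trunnion axis and the canister's middle line; z towards the cap, x along the trunnion (as the carrier's x). Top-heavy: 0.40 kg (hidden, up to 12 % off), centre of mass 58 above the trunnion, inertia about the trunnion 0.0019 kg m2. At the start it leans on the stop towards the carrier's +y.
- canister_cap (a point): Centre of the cap's top, 105 from the trunnion, axes as the canister's. Trunnion: torsion spring 0.174 N m/rad (no torque when square to the carrier), too weak to hold the canister up; damper 0.045 N m s/rad; no dry friction; stops 0.6 rad either side of square. It topples slowly, time constant 0.6 to 2 s. Tilting the carrier about the trunnion pushes the canister the same way.
- dock: Parking dock: fixed steel plate 150 (x) by 170 (y), 6 thick. Origin: centre of underside, z up. Two upright blades, 40 wide (x), 6 thick, tops 110 above the underside, inner faces at y = -35 and +35; their feet reach to y = -59 and +59 and are 12 high.
- dock_seat (a point): On the dock plate's top, 6 above the dock's origin, axes as the dock's: where the parked carrier's origin belongs, its x axis along the dock's x axis (either way round). The blades then stand between the skids, outside the cross plate, 10 from the canister's wall on either side. Left alone the canister then leans on a blade.
- float_bowl: Pale blue float bowl, a bowl 64 across and 36 high with a bar across its mouth, loose; origin centre of underside. Leave alone.
- intake_adapter: Black steel intake adapter, a flanged stub 68 across, 55 high, loose; origin centre of underside. Leave alone.
- choke_knob: Red plastic choke knob, a spool 34 across, 42 high, loose; origin centre of underside. Leave alone.
- flange_a: Aluminium carburetor mounting flange, 60 by 80 by 8, lying loose, with one big and two small holes; origin centre of underside. Leave alone.
- flange_b: The other aluminium flange, the same. Leave alone.
- screwdriver: Screwdriver lying loose; leave alone.
- grease_jar: Jar 60 across and 60 high, loose; origin centre of underside. Leave alone.
Things that resemble listed ones, but are neither listed nor needed, are in the scene too. What is shaped like the caddy but pink is not meant.

How it is judged:
By the outcome, as a careful person would: the job done as asked, in the order asked, and still so for the second after the job is handed in, with the robot touching nothing.
It also fails if it takes over 69 s, if anything falls off the work surface, if the arm or the gripper's body presses on something with over 40 N, if the wrist force passes 120 N, or if a joint passes its speed limit or range.

## Working session

There is one attempt and no reset: what is moved stays moved. The work goes in short steps, Python scripts to look and compute and a tool call to move; the robot and the scene stay as the last step left them, time stands still between calls to the robot, and variables do not carry over. Pictures are saved under pics/ and viewed, at most 10 in all, crops included, and the job is handed in when it is done.

Besides the shell and the picture viewer there is one more tool, called after "Call:" as a command line: name --pt "numbers of a row" for each row, then --argument value for the rest. jog_arm: Moves the arm, as the interface text tells. Its arguments: {"type":"object","properties":{"increments":{"type":"array"},"grip":{"type":"number"}},"required":["increments"]}

```bash
ls; mkdir -p pics; python3 - <<'E'
from station import sense, eyes, r
import cv2,numpy as np
s=sense();print(s)
for n in ("side","top","wrist"):
    cv2.imwrite(f"pics/{n}0.png",eyes.capture(n))
    c=eyes.get_calibration(n);print(n,{k:np.round(np.array(v),3).tolist() for k,v in c.items()})
    for o in ("caddy","caddy_grip","canister","canister_cap","dock"):
        print(n,o,[(np.round(d["centre"],3).tolist(),round(d["conf"],2)) for d in eyes.spot_in(n,o)[:3]])
a=cv2.imread("pics/side0.png");b=cv2.imread("pics/top0.png")
cv2.imwrite("pics/both0.png",cv2.resize(np.vstack([a,b]),(400,600)))
E
```

```text
pics
{'time_s': 0.0, 'joints': array([ 8.26561533e+01,  2.20906218e+01,  3.78523818e-01, -2.88577667e-02,
       -6.84103385e+01, -1.48197834e+01]), 'joint_velocities': array([ 0.02434565, -0.07736411,  0.05223701, -0.04568282,  0.10172659,
        0.02601328]), 'effort': array([-3.91191252e-04, -3.90661848e+01,  1.87402958e+01,  4.21972409e+00,
        1.10325945e-02, -1.88667705e-04]), 'tcp_pos': array([0.23563986, 0.57864965, 0.4036524 ]), 'ee_rot': array([[ 9.26040157e-01, -3.77424276e-01, -7.37628877e-04],
       [-3.77424985e-01, -9.26037871e-01, -2.05948262e-03],
       [ 9.42264631e-05,  2.18556318e-03, -9.99997607e-01]]), 'wrist_force': array([ 0.26308832, -0.12726978,  0.26728612]), 'moment': array([ 0.01450299, -0.01289693, -0.00676742]), 'gripper_force': 0.0, 'gripper_width': 1.0000301639391527}
side {'camera_matrix': [[370.324, 0.0, 253.63], [0.0, 370.324, 190.99], [0.0, 0.0, 1.0]], 'k1': 0.018, 'R': [[0.708, -0.706, 0.023], [-0.425, -0.451, -0.784], [0.564, 0.546, -0.62]], 't': [-0.343, 0.363, 0.626]}
side caddy [([0.33, 0.204, 0.104], 0.67), ([0.299, -0.19, 0.123], 0.6
[... 739 characters left out ...]
.087], 0.73)]
top caddy_grip [([0.343, 0.214, 0.116], 0.97), ([0.526, 0.279, 0.09], 0.76), ([0.686, 0.34, 0.121], 0.65)]
top canister [([0.526, 0.291, 0.082], 0.89), ([0.315, -0.163, 0.139], 0.7), ([0.345, 0.206, 0.112], 0.66)]
top canister_cap [([0.526, 0.292, 0.082], 0.79), ([0.679, 0.345, 0.113], 0.67), ([0.307, -0.16, 0.133], 0.54)]
top dock [([0.535, -0.289, 0.005], 0.89)]
wrist {'camera_matrix': [[339.694, 0.0, 255.873], [0.0, 339.694, 189.32], [0.0, 0.0, 1.0]], 'k1': -0.102, 'T_tool_cam': [[-0.0, -0.96, -0.278, 0.076], [1.0, -0.0, 0.001, 0.001], [-0.001, -0.278, 0.96, 0.02], [0.0, 0.0, 0.0, 1.0]]}
wrist caddy []
wrist caddy_grip []
wrist canister []
wrist canister_cap []
wrist dock []
```

Call:
jog_arm --pt "0 0 -1 0"

```text
time_s: 1.0
tcp_pos: [0.2355, 0.5784, 0.4218]
ee_rot: [[0.926, -0.378, -0.002], [-0.378, -0.926, -0.007], [0.0, 0.007, -1.0]]
wrist_force: [-0.4, 0.7, -0.1]
gripper_width: 1.001
gripper_force: 0.0
```

View pics/side0.png

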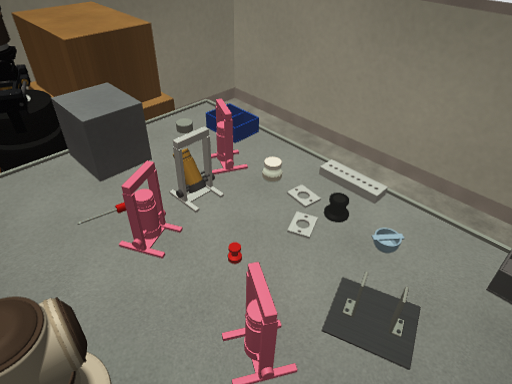

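View pics/top0.png

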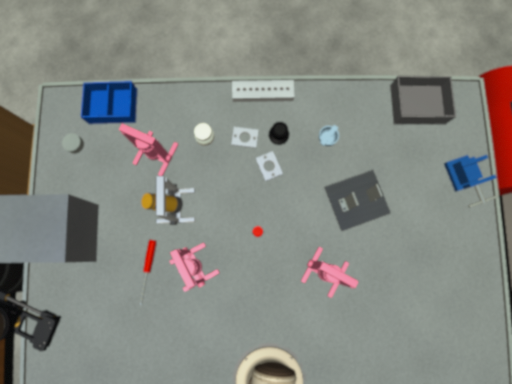

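Call:
jog_arm --pt "0 0 -1 0" --pt "0 0 -1 0" --pt "0 0 -1 0" --pt "0 0 -1 0" --pt "0 0 -1 0" --pt "0 0 -1 0" --pt "0 0 -1 0" --pt "0 0 -1 0" --pt "0 0 -1 0" --pt "0 0 -1 0"

```text
time_s: 2.0
tcp_pos: [0.2357, 0.5787, 0.6257]
ee_rot: [[0.926, -0.377, 0.0], [-0.377, -0.926, 0.0], [-0.0, -0.0, -1.0]]
wrist_force: [0.2, -0.4, -0.3]
gripper_width: 1.001
gripper_force: 0.0
```

```bash
python3 - <<'E'
from station import sense
s=sense();print(s["joints"].round(2),s["tcp_pos"].round(4),s["ee_rot"].round(3),s["time_s"],s['effort'].round(1))
E
```

```text
[ 82.65  19.22  26.83   0.   -97.61 -14.82] [0.2357 0.5787 0.6257] [[ 0.926 -0.377  0.   ]
 [-0.377 -0.926  0.   ]
 [-0.    -0.    -1.   ]] 2.0 [ -0.1 -38.2  19.1   4.5   0.3  -0. ]
```

Call:
jog_arm --pt "0 0 -1 0" --pt "0 0 -1 0" --pt "0 0 -1 0" --pt "0 0 -1 0" --pt "0 0 -1 0" --pt "0 0 -1 0" --pt "0 0 -1 0" --pt "0 0 -1 0" --pt "0 0 -1 0" --pt "0 0 -1 0"

```text
time_s: 3.0
tcp_pos: [0.2336, 0.5732, 0.8175]
ee_rot: [[0.926, -0.379, 0.003], [-0.379, -0.926, 0.001], [0.002, -0.002, -1.0]]
wrist_force: [27.2, 9.0, 35.6]
gripper_width: 1.001
gripper_force: 0.0
```

Call:
jog_arm --pt "0 0 -1 0" --pt "0 0 -1 0" --pt "0 0 -1 0"

```text
time_s: 3.3
tcp_pos: [0.221, 0.5429, 0.8452]
ee_rot: [[0.926, -0.378, 0.014], [-0.378, -0.925, 0.028], [0.003, -0.031, -1.0]]
wrist_force: [0.7, -0.5, -0.0]
gripper_width: 0.995
gripper_force: 0.0
```

```bash
python3 - <<'E'
from station import sense
s=sense();print(s["joints"].round(2),s["tcp_pos"].round(4),s["ee_rot"].round(3),s["time_s"],s['effort'].round(1))
E
```

```text
[  83.8    30.85   80.66    0.94 -138.14  -15.29] [0.221  0.5429 0.8452] [[ 0.926 -0.378  0.014]
 [-0.378 -0.925  0.028]
 [ 0.003 -0.031 -1.   ]] 3.3 [ -0.2 -38.1  14.    2.8   0.2   0. ]
```

Call:
jog_arm --pt "0 0 1 0" --pt "0 0 1 0" --pt "0 0 1 0" --pt "0 0 1 0"

```text
time_s: 3.7
tcp_pos: [0.222, 0.5443, 0.7675]
ee_rot: [[0.926, -0.377, 0.014], [-0.377, -0.926, 0.03], [0.002, -0.033, -0.999]]
wrist_force: [-0.4, 0.2, -0.2]
gripper_width: 1.001
gripper_force: 0.0
```

```bash
python3 - <<'E'
from station import sense
s=sense();print(s["joints"].round(2),s["tcp_pos"].round(4),s["ee_rot"].round(3),s["time_s"],s['effort'].round(1))
E
```

```text
[  83.72   19.59   47.48    0.67 -116.08  -15.57] [0.222  0.5443 0.7675] [[ 0.926 -0.377  0.014]
 [-0.377 -0.926  0.03 ]
 [ 0.002 -0.033 -0.999]] 3.7 [ -0.1 -35.5  19.1   4.   -0.4   0. ]
```

```bash
cat > h.py <<'E'
import numpy as np,cv2
from station import sense,eyes,r
def pose():
    s=sense();T=np.eye(4);T[:3,:3]=s["ee_rot"];T[:3,3]=s["tcp_pos"];return T,s
def cam(n,T=None):
    c=eyes.get_calibration(n)
    if n=="wrist":
        X=np.linalg.inv(T@np.array(c["T_tool_cam"]));R,t=X[:3,:3],X[:3,3]
    else: R,t=np.array(c["R"]),np.array(c["t"])
    return np.array(c["camera_matrix"]),np.array([c["k1"],0,0,0.]),R,t
def px2w(n,p,z,T=None):
    K,d,R,t=cam(n,T)
    u=cv2.undistortPoints(np.array(p,float).reshape(-1,1,2),K,d).reshape(-1,2)
    D=np.c_[u,np.ones(len(u))]@R; o=-R.T@t
    return o+D*((z-o[2])/D[:,2])[:,None]
def w2px(n,P,T=None):
    K,d,R,t=cam(n,T)
    return cv2.projectPoints(np.array(P,float).reshape(-1,3),cv2.Rodrigues(R)[0],t.reshape(3,1),K,d)[0].reshape(-1,2)
E
python3 - <<'E'
from h import *
for n in ("top","side"):
    eyes.capture(n)
    for m in eyes.outline_of(n,"dock")[:1]:
        c,_=cv2.findContours(m["mask"].astype(np.uint8),cv2.RETR_EXTERNAL,cv2.CHAIN_APPROX_NONE)
        c=max(c,key=cv2.contourArea).reshape(-1,2)
        w=px2w(n,c,0.006)[:,:2]
        rc=cv2.minAreaRect((w*1000).astype(np.float32));print(n,m["conf"],rc,cv2.boxPoints(rc).round(0).tolist())
a=cv2.imread("pics/top0.png")
A=cv2.resize(a[165:235,130:210],(400,350),interpolation=cv2.INTER_CUBIC)
B=cv2.resize(a[160:230,320:400],(400,350),interpolation=cv2.INTER_CUBIC)
s=cv2.imread("pics/side0.png")
C=cv2.resize(s[115:215,150:230],(280,350),interpolation=cv2.INTER_CUBIC)[:250]
C=cv2.resize(s[115:215,150:230],(200,250),interpolation=cv2.INTER_CUBIC)
D=cv2.resize(s[270:370,310:430],(300,250),interpolation=cv2.INTER_CUBIC)
o=np.zeros((600,800,3),np.uint8);o[:350,:400]=A;o[:350,400:]=B;o[350:,:200]=C;o[350:,400:700]=D
cv2.imwrite("pics/crop1.png",o)
E
```

```text
top 0.55 ((538.6414184570312, -292.82196044921875), (152.8689422607422, 171.41249084472656), 18.322782516479492) [[439.0, -235.0], [493.0, -398.0], [638.0, -350.0], [584.0, -187.0]]
side 0.69 ((554.8252563476562, -286.5850524902344), (191.59933471679688, 172.5348358154297), 17.895919799804688) [[437.0, -234.0], [490.0, -398.0], [672.0, -339.0], [619.0, -175.0]]
```

View pics/crop1.png

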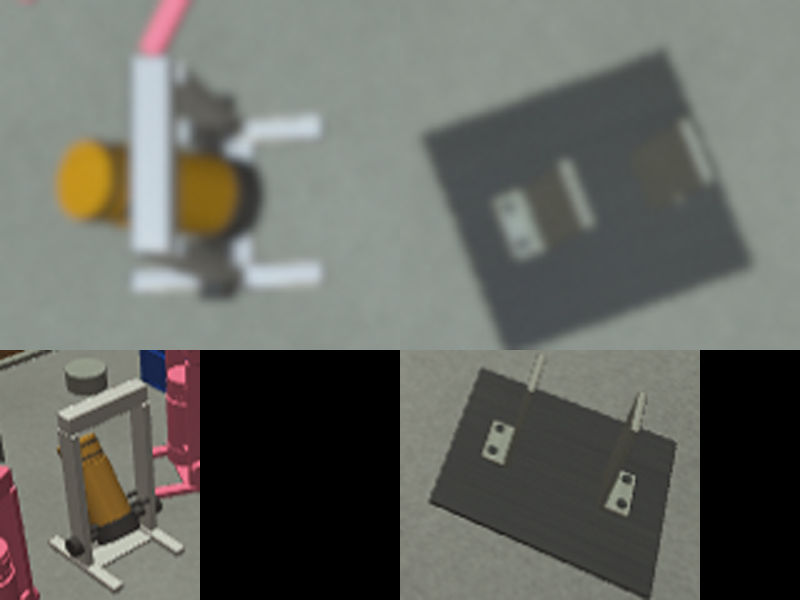

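```bash
cat > arm.py <<'E'
import numpy as np
from scipy.optimize import least_squares
from scipy.spatial.transform import Rotation as Ro
D=[([82.655,22.042,.453,0,-68.411,-14.817],[.236,.579,.405],None),
 ([82.65,19.22,26.83,0,-97.61,-14.82],[.2357,.5787,.6257],None),
 ([83.8,30.85,80.66,.94,-138.14,-15.29],[.221,.5429,.8452],None),
 ([83.72,19.59,47.48,.67,-116.08,-15.57],[.222,.5443,.7675],None)]
# tool frame: in-plane x fwd, y left, z up ; R=Rz(j1)Ry(j2-j3)Rx(s4 j4)Ry(s5 j5..)Rz
def fk(q,p,s4=-1,s6=-1):
    h,L1,L2,d5,d6,e=p;q=np.radians(q)
    A=Ro.from_euler('z',q[0]);B=A*Ro.from_euler('y',q[1]);C=A*Ro.from_euler('y',q[1]-q[2])*Ro.from_euler('x',s4*q[3])
    E=C*Ro.from_euler('y',-q[4]);            # tool z = +x of E
    t=np.array([0,0,h])+B.apply([0,0,L1])+C.apply([L2,0,e])+E.apply([d6,-d5,0])
    F=E*Ro.from_matrix(np.array([[0,0,1.],[0,-1,0],[1,0,0]]))*Ro.from_euler('z',q[5]*-s6)
    return t,F
f=lambda p:np.concatenate([fk(q,p)[0]-t for q,t,_ in D]+[0.02*(p-p0)])
p0=np.array([.2,.56,.42,.16,.16,0.])
P=least_squares(f,p0).x
E
python3 - <<'E'
from arm import *; from h import *
print(P.round(4)); print([ (1000*(fk(q,P)[0]-t)).round(1).tolist() for q,t,_ in D])
for s6 in (1,-1): print(s6,fk(D[3][0],P,-1,s6)[1].as_matrix().round(3).tolist())
print(fk(D[3][0],P,1)[1].as_matrix()[:,2],sense()["ee_rot"].round(3).tolist())
c=np.array([[132,57],[170,57],[170,249],[132,249]])/5+[130,165]
w=px2w("top",c,.201);print(w.round(4).tolist(),w.mean(0))
d1=w[3]-w[0];d2=w[2]-w[1];print([np.degrees(np.arctan2(-d[1],-d[0])) for d in (d1,d2)])
s=np.array([[60,410],[147,385]])*.4+[150,115-140]
E
```

```text
[0.1851 0.5649 0.4217 0.1597 0.1494 0.0009]
[[-0.3, 0.1, -0.1], [-0.1, -0.2, 0.1], [0.2, -0.1, -0.1], [0.2, 0.2, 0.1]]
1 [[0.377, 0.926, 0.014], [0.926, -0.377, 0.03], [0.033, 0.001, -0.999]]
-1 [[-0.156, 0.988, 0.014], [0.987, 0.156, 0.03], [0.028, 0.018, -0.999]]
[-0.00698792  0.03251599 -0.99944679] [[0.926, -0.377, 0.014], [-0.377, -0.926, 0.028], [0.003, -0.031, -1.0]]
[[0.5815, 0.2904, 0.201], [0.5811, 0.2701, 0.201], [0.4791, 0.2682, 0.201], [0.4794, 0.2881, 0.201]] [0.53026429 0.2791969  0.201     ]
[np.float64(1.283297579364069), np.float64(1.100002318616988)]
```

```bash
sed -i "s/    return t,F/    return t,F*Ro.from_euler('z',90,degrees=True)/; s/s4=-1,s6=-1/s4=-1,s6=1/" arm.py
cat >> arm.py <<'E'
LO=np.array([-179.83,-69.29,-61.27,-181.25,-171.15,-177.46]);HI=np.array([179.83,118.12,80.66,117.63,-9.14,177.46])
def ik(t,R,q0):
    g=lambda q:np.r_[fk(q,P)[0]-t,.4*(fk(q,P)[1].inv()*R).as_rotvec()]
    s=least_squares(g,np.clip(q0,LO+.01,HI-.01),bounds=(LO,HI),x_scale=30);return s.x,np.linalg.norm(s.fun)
def tool(az,al,de=0):  # tool x az (deg), tilt al outward, turn de about tool z
    return Ro.from_euler('z',az,degrees=True)*Ro.from_matrix(np.diag([1.,-1,-1]))*Ro.from_euler('y',al,degrees=True)*Ro.from_euler('z',de,degrees=True)
E
python3 - <<'E'
from arm import *
print(tool(18.3,30).as_matrix().round(3).tolist())
print(fk(D[3][0],P)[1].as_matrix().round(3).tolist())
q0=[40,20,10,0,-80,20]
for g in ([.530,.279,.19],[.530,.279,.25],[.53,0,.3],[.5386,-.2928,.3],[.5386,-.2928,.196]):
  for al in (20,30,40):
    for de in (0,-40,40):
      R=tool(18.3,al,de);t=np.array(g)-.164*R.as_matrix()[:,2]
      q,e=ik(t,R,q0);print(g,al,de,q.round(0),round(e,4))
# boundary
for al in (2,15,30):
  for z in (.35,.45,.55):
    R=tool(18.3,al)
    for rr in np.arange(.95,1.15,.01):
      c=np.array([rr*np.cos(.319)+.16*np.sin(.319),rr*np.sin(.319)-.16*np.cos(.319),z])
      q,e=ik(c,R,[18,60,40,0,-80,0])
      if e>.002: print(al,z,rr,c.round(3),q.round(0));break
E
```

```text
[[0.822, 0.314, 0.475], [0.272, -0.949, 0.157], [0.5, -0.0, -0.866]]
[[0.926, -0.377, 0.014], [-0.377, -0.926, 0.03], [0.001, -0.033, -0.999]]
[0.53, 0.279, 0.19] 20 0 [ 48.  13. -30.  19. -30.  45.] 0.0
[0.53, 0.279, 0.19] 20 -40 [ 48.  13. -30.  19. -30.  85.] 0.0
[0.53, 0.279, 0.19] 20 40 [ 48.  13. -30.  19. -30.   5.] 0.0
[0.53, 0.279, 0.19] 30 0 [ 36.   9. -49.  75.  -9.  -1.] 0.0
[0.53, 0.279, 0.19] 30 -40 [ 36.   9. -49.  75.  -9.  39.] 0.0
[0.53, 0.279, 0.19] 30 40 [ 36.   9. -49.  75.  -9. -41.] 0.0
[0.53, 0.279, 0.19] 40 0 [ 25.   7. -51. 118.  -9. -34.] 0.0473
[0.53, 0.279, 0.19] 40 -40 [ 25.   7. -51. 118.  -9.   6.] 0.0473
[0.53, 0.279, 0.19] 40 40 [ 25.   7. -51. 118.  -9. -74.] 0.0473
[0.53, 0.279, 0.25] 20 0 [ 48.  10. -24.  15. -40.  50.] 0.0
[0.53, 0.279, 0.25] 20 -40 [ 48.  10. -24.  15. -40.  90.] 0.0
[0.53, 0.279, 0.25] 20 40 [ 48.  10. -24.  15. -40.  10.] 0.0
[0.53, 0.279, 0.25] 30 0 [ 47.   6. -39.  38. -23.  28.] 0.0
[0.53, 0.279, 0.25] 30 -40 [ 47.   6. -39.  38. -23.  68.] 0.0
[0.53, 0.279, 0.25] 30 40 [ 47.   6. -39.  38. -23. -12.] 0.0
[0.53, 0.279, 0.25
[... 1792 characters left out ...]
  12. -17. -25. -34. 177.] 0.0998
[0.5386, -0.2928, 0.196] 40 40 [-33.  16. -11. -45. -45. 129.] 0.0
2 0.35 0.95 [0.952 0.146 0.35 ] [  18.   68.   81.    0. -100.   90.]
2 0.45 0.95 [0.952 0.146 0.45 ] [  19.   62.   81.    1. -104.   90.]
2 0.55 0.95 [0.952 0.146 0.55 ] [  19.   57.   81.    1. -107.   89.]
15 0.35 0.98 [0.981 0.155 0.35 ] [ 18.  68.  81.   0. -87.  90.]
15 0.45 0.95 [0.952 0.146 0.45 ] [ 18.  62.  81.   0. -93.  90.]
15 0.55 0.95 [0.952 0.146 0.55 ] [ 19.  57.  81.   1. -96.  90.]
30 0.35 1.02 [1.019 0.168 0.35 ] [ 18.  69.  81.   0. -72.  90.]
30 0.45 0.98 [0.981 0.155 0.45 ] [ 18.  63.  81.   0. -78.  90.]
30 0.55 0.95 [0.952 0.146 0.55 ] [ 19.  57.  81.   0. -83.  90.]
```

```bash
cat >> h.py <<'E'
from scipy.spatial.transform import Rotation as Ro
def rows(tcp,turn=0,n=None,ramp=True,T=None):
    """rows to bring TCP to tcp with total turn (deg) about tool z; smooth"""
    if T is None: T,_=pose()
    p=T[:3,3].copy();R=Ro.from_matrix(T[:3,:3]);tcp=np.array(tcp,float);tr=np.radians(turn)
    if n is None:
        n=1
        while True:
            o=rows(tcp,turn,n,ramp,T)
            if np.abs(o).max()<=1: return o
            n+=1
    w=np.ones(n)
    if ramp and n>4: w[0]=w[-1]=.4;w[1]=w[-2]=.75
    w/=w.sum();out=[];D=tcp-p
    for i in range(n):
        out.append(np.r_[R.inv().apply(D*w[i])/.02,tr*w[i]/.08]);R=R*Ro.from_rotvec([0,0,tr*w[i]])
    return np.array(out).round(2)
def show(o): 
    for i in range(0,len(o),10): print(o[i:i+10].tolist())
E
python3 - <<'E'
from h import *
T,s=pose();az=np.degrees(np.arctan2(T[1,0],T[0,0]));print(az)
show(rows([.530,.279,.50],az-1.2))
E
```

```text
-22.175747630204192
[[0.4, 0.14, 0.27, -0.11], [0.75, 0.28, 0.51, -0.2], [0.99, 0.38, 0.69, -0.26], [0.98, 0.4, 0.69, -0.26], [0.97, 0.43, 0.69, -0.26], [0.96, 0.45, 0.69, -0.26], [0.95, 0.47, 0.69, -0.26], [0.94, 0.49, 0.69, -0.26], [0.93, 0.51, 0.69, -0.26], [0.92, 0.53, 0.69, -0.26]]
[[0.91, 0.54, 0.69, -0.26], [0.9, 0.56, 0.69, -0.26], [0.89, 0.58, 0.69, -0.26], [0.87, 0.6, 0.69, -0.26], [0.86, 0.62, 0.69, -0.26], [0.85, 0.64, 0.69, -0.26], [0.83, 0.66, 0.69, -0.26], [0.82, 0.67, 0.69, -0.26], [0.8, 0.69, 0.69, -0.26], [0.59, 0.53, 0.51, -0.2]]
[[0.31, 0.29, 0.27, -0.11]]
```

Call:
jog_arm --pt "0.4 0.14 0.27 -0.11" --pt "0.75 0.28 0.51 -0.2" --pt "0.99 0.38 0.69 -0.26" --pt "0.98 0.4 0.69 -0.26" --pt "0.97 0.43 0.69 -0.26" --pt "0.96 0.45 0.69 -0.26" --pt "0.95 0.47 0.69 -0.26" --pt "0.94 0.49 0.69 -0.26" --pt "0.93 0.51 0.69 -0.26" --pt "0.92 0.53 0.69 -0.26"

```text
time_s: 4.9
tcp_pos: [0.3688, 0.4196, 0.6402]
ee_rot: [[0.981, -0.193, 0.016], [-0.194, -0.981, 0.028], [0.01, -0.03, -0.999]]
wrist_force: [-0.1, 1.2, -0.9]
gripper_width: 0.997
gripper_force: 0.0
```

Call:
jog_arm --pt "0.91 0.54 0.69 -0.26" --pt "0.9 0.56 0.69 -0.26" --pt "0.89 0.58 0.69 -0.26" --pt "0.87 0.6 0.69 -0.26" --pt "0.86 0.62 0.69 -0.26" --pt "0.85 0.64 0.69 -0.26" --pt "0.83 0.66 0.69 -0.26" --pt "0.82 0.67 0.69 -0.26" --pt "0.8 0.69 0.69 -0.26" --pt "0.59 0.53 0.51 -0.2"

```text
time_s: 5.9
tcp_pos: [0.5244, 0.2844, 0.5039]
ee_rot: [[1.0, 0.008, 0.016], [0.008, -1.0, 0.026], [0.016, -0.026, -1.0]]
wrist_force: [0.0, -0.2, -0.4]
gripper_width: 0.999
gripper_force: 0.0
```

Call:
jog_arm --pt "0.31 0.29 0.27 -0.11"

```text
time_s: 6.0
tcp_pos: [0.5307, 0.2788, 0.4979]
ee_rot: [[1.0, 0.016, 0.015], [0.016, -1.0, 0.025], [0.015, -0.025, -1.0]]
wrist_force: [-0.9, -0.1, -0.0]
gripper_width: 1.0
gripper_force: 0.0
```

```bash
python3 - <<'E'
from h import *
T,s=pose();print(T.round(4).tolist(),s["joints"].round(1),s["time_s"])
im=eyes.capture("wrist")
for p in w2px("wrist",[[.53,.279,.201],[.53-.052,.279-.001,.201],[.53+.052,.279+.001,.201]],T):
    cv2.circle(im,tuple(int(v) for v in p),3,(0,0,255),1)
cv2.imwrite("pics/w1.png",im)
E
```

```text
[[0.9998, 0.016, 0.0151, 0.5307], [0.0156, -0.9996, 0.0248, 0.2788], [0.0155, -0.0246, -0.9996, 0.4979], [0.0, 0.0, 0.0, 1.0]] [ 43.1  16.5   5.7  -0.5 -77.6  47.9] 6.0
```

View pics/w1.png

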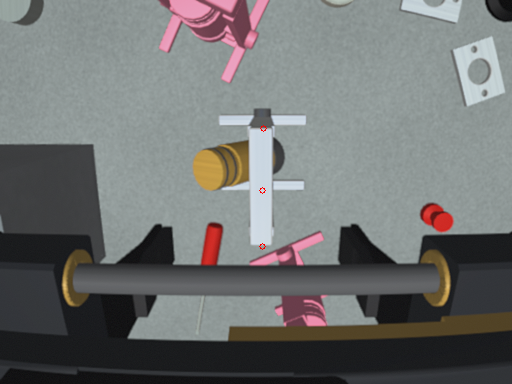

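```bash
python3 - <<'E'
from h import *
T,s=pose();show(rows(np.array([.530,.279,.190])-.164*T[:3,2],0))
E
```

```text
[[-0.01, 0.02, 0.39, 0.0], [-0.03, 0.03, 0.73, 0.0], [-0.04, 0.05, 0.98, 0.0], [-0.04, 0.05, 0.98, 0.0], [-0.04, 0.05, 0.98, 0.0], [-0.04, 0.05, 0.98, 0.0], [-0.04, 0.05, 0.98, 0.0], [-0.03, 0.03, 0.73, 0.0], [-0.01, 0.02, 0.39, 0.0]]
```

Call:
jog_arm --pt "-0.01 0.02 0.39 0.0" --pt "-0.03 0.03 0.73 0.0" --pt "-0.04 0.05 0.98 0.0" --pt "-0.04 0.05 0.98 0.0" --pt "-0.04 0.05 0.98 0.0" --pt "-0.04 0.05 0.98 0.0" --pt "-0.04 0.05 0.98 0.0" --pt "-0.03 0.03 0.73 0.0" --pt "-0.01 0.02 0.39 0.0" --grip 45

```text
time_s: 6.95
tcp_pos: [0.5251, 0.276, 0.3532]
ee_rot: [[1.0, 0.018, 0.012], [0.017, -1.0, 0.023], [0.013, -0.023, -1.0]]
wrist_force: [0.6, 0.1, 0.6]
gripper_width: 0.518
gripper_force: 0.0
```

Call:
jog_arm --pt "0 0 0 0" --pt "0 0 0 0" --pt "0 0 0 0" --pt "0 0 0 0" --grip 0

```text
time_s: 7.35
tcp_pos: [0.5258, 0.2758, 0.3551]
ee_rot: [[1.0, 0.017, 0.016], [0.016, -1.0, 0.026], [0.016, -0.026, -1.0]]
wrist_force: [-0.3, 4.4, 1.0]
gripper_width: 0.241
gripper_force: 1.9
```

Call:
jog_arm --pt "0 0 0 0" --pt "0 0 0 0" --pt "0 0 -0.3 0" --pt "0 0 -0.5 0" --pt "0 0 -0.2 -0.3" --pt "0 0 0 -0.7" --pt "0 0 0 -0.9" --pt "0 0 0 -0.9" --pt "0 0 0 -0.6" --pt "0 0 0 -0.33"

```text
time_s: 8.35
tcp_pos: [0.5252, 0.2743, 0.373]
ee_rot: [[0.95, 0.311, 0.011], [0.311, -0.95, 0.022], [0.017, -0.017, -1.0]]
wrist_force: [-0.3, -0.1, -7.6]
gripper_width: 0.226
gripper_force: 29.9
```

Call:
jog_arm --pt "0 0 0 0" --pt "0 0 0.5 0" --pt "0 0 0.35 0" --pt "0 0 0.1 0" --pt "0 0 0 0"

```text
time_s: 8.85
tcp_pos: [0.5255, 0.2752, 0.3548]
ee_rot: [[0.951, 0.31, 0.013], [0.309, -0.951, 0.023], [0.02, -0.018, -1.0]]
wrist_force: [-2.3, 0.8, -5.3]
gripper_width: 0.23
gripper_force: 30.0
```

```bash
python3 - <<'E'
from h import *
T,s=pose();print(T.round(4).tolist(),s["wrist_force"],s["gripper_force"],s["time_s"],np.degrees(np.arctan2(T[1,0],T[0,0])))
im=eyes.capture("side");cv2.imwrite("pics/s2.png",cv2.resize(im[80:240,90:290],(600,480)))
E
```

```text
[[0.9507, 0.3098, 0.013, 0.5255], [0.3095, -0.9506, 0.0233, 0.2752], [0.0195, -0.0181, -0.9996, 0.3548], [0.0, 0.0, 0.0, 1.0]] [-2.32522349  0.81260419 -5.31843836] 29.99784741550684 8.85 18.03235736293899
```

View pics/s2.png

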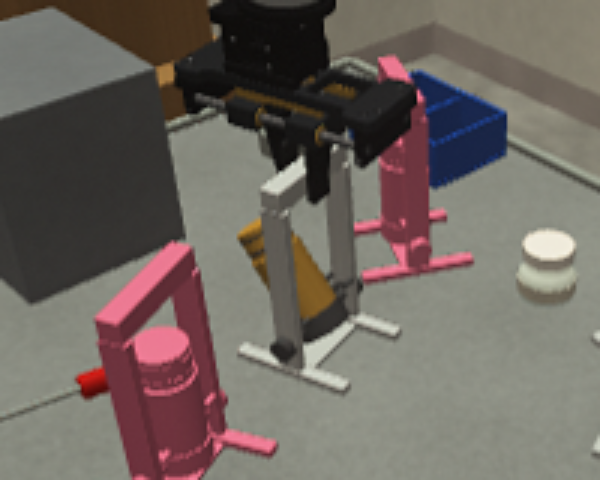

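Call:
jog_arm --pt "0 0 0.05 0" --pt "0 0 0 0" --pt "0 0 0 0" --pt "0 0 -0.4 0" --pt "0 0 -0.8 0" --pt "0 0 -1 0" --pt "0 0 -1 0" --pt "0 0 -1 0" --grip 50

```text
time_s: 9.7
tcp_pos: [0.5245, 0.2731, 0.4398]
ee_rot: [[0.951, 0.31, 0.015], [0.309, -0.951, 0.024], [0.021, -0.019, -1.0]]
wrist_force: [0.6, 0.1, -0.2]
gripper_width: 0.573
gripper_force: 0.0
```

```bash
python3 - <<'E'
from h import *
T,s=pose();print(s["tcp_pos"],s["gripper_width"])
show(rows([.93,.083,.47],0))
E
```

```text
[0.5245467  0.27309617 0.43980545] 0.5729175128258347
[[0.4, 0.38, -0.04, 0.0], [0.75, 0.7, -0.07, 0.0], [1.0, 0.94, -0.09, 0.0], [1.0, 0.94, -0.09, 0.0], [1.0, 0.94, -0.09, 0.0], [1.0, 0.94, -0.09, 0.0], [1.0, 0.94, -0.09, 0.0], [1.0, 0.94, -0.09, 0.0], [1.0, 0.94, -0.09, 0.0], [1.0, 0.94, -0.09, 0.0]]
[[1.0, 0.94, -0.09, 0.0], [1.0, 0.94, -0.09, 0.0], [1.0, 0.94, -0.09, 0.0], [1.0, 0.94, -0.09, 0.0], [1.0, 0.94, -0.09, 0.0], [1.0, 0.94, -0.09, 0.0], [0.75, 0.7, -0.07, 0.0], [0.4, 0.38, -0.04, 0.0]]
```

Call:
jog_arm --pt "0.4 0.38 -0.04 0.0" --pt "0.75 0.7 -0.07 0.0" --pt "1.0 0.94 -0.09 0.0" --pt "1.0 0.94 -0.09 0.0" --pt "1.0 0.94 -0.09 0.0" --pt "1.0 0.94 -0.09 0.0" --pt "1.0 0.94 -0.09 0.0" --pt "1.0 0.94 -0.09 0.0" --pt "1.0 0.94 -0.09 0.0" --pt "1.0 0.94 -0.09 0.0"

```text
time_s: 10.7
tcp_pos: [0.753, 0.1648, 0.4541]
ee_rot: [[0.951, 0.309, 0.012], [0.309, -0.951, 0.023], [0.019, -0.018, -1.0]]
wrist_force: [0.9, 1.1, 1.3]
gripper_width: 0.575
gripper_force: 0.0
```

Call:
jog_arm --pt "1.0 0.94 -0.09 0.0" --pt "1.0 0.94 -0.09 0.0" --pt "1.0 0.94 -0.09 0.0" --pt "1.0 0.94 -0.09 0.0" --pt "1.0 0.94 -0.09 0.0" --pt "1.0 0.94 -0.09 0.0" --pt "0.75 0.7 -0.07 0.0" --pt "1 0.05 0 0" --pt "1 0.05 0 0" --pt "1 0.05 0 0"

```text
time_s: 11.7
tcp_pos: [0.9106, 0.0993, 0.4473]
ee_rot: [[0.948, 0.31, 0.064], [0.309, -0.951, 0.027], [0.07, -0.006, -0.998]]
wrist_force: [-0.5, -0.5, 0.6]
gripper_width: 0.575
gripper_force: 0.0
```

Call:
jog_arm --pt "1 0.05 0 0" --pt "1 0.05 0 0" --pt "1 0.05 0 0" --pt "1 0.05 0 0" --pt "1 0.05 0 0"

```text
time_s: 12.2
tcp_pos: [0.9276, 0.116, 0.4208]
ee_rot: [[0.944, 0.308, 0.119], [0.307, -0.951, 0.03], [0.122, 0.009, -0.992]]
wrist_force: [0.8, 0.7, 0.0]
gripper_width: 0.579
gripper_force: 0.0
```

```bash
python3 - <<'E'
from h import *
T,s=pose();print(s["tcp_pos"].round(3),s["joints"].round(1),T[:3,:3].round(3).tolist(),np.degrees(np.arctan2(T[1,2],T[0,2])))
E
```

```text
[0.928 0.116 0.421] [  17.    63.1   80.6    0.4 -100.5   91. ] [[0.944, 0.308, 0.119], [0.307, -0.951, 0.03], [0.122, 0.009, -0.992]] 13.993179307368544
```

Call:
jog_arm --pt "1 -0.3 -0.5 0" --pt "1 -0.3 -0.5 0" --pt "1 -0.3 -0.5 0" --pt "1 -0.3 -0.5 0" --pt "1 -0.3 -0.5 0" --pt "1 -0.3 -0.5 0" --pt "1 -0.3 -0.5 0" --pt "1 -0.3 -0.5 0"

```text
time_s: 13.0
tcp_pos: [0.9099, 0.1859, 0.4678]
ee_rot: [[0.926, 0.305, 0.224], [0.303, -0.952, 0.042], [0.226, 0.029, -0.974]]
wrist_force: [-0.7, 0.6, 0.2]
gripper_width: 0.575
gripper_force: 0.0
```

Call:
jog_arm --pt "0 -1 0 0" --pt "0 -1 0 0" --pt "0 -1 0 0" --pt "0 -1 0 0" --pt "0 -1 0 0" --pt "0 -1 0 0" --pt "0 -1 0 0" --pt "0 -1 0 0" --pt "0 -1 0 0" --pt "0 -1 0 0"

```text
time_s: 14.0
tcp_pos: [0.8487, 0.3772, 0.4613]
ee_rot: [[0.926, 0.304, 0.223], [0.303, -0.952, 0.041], [0.224, 0.029, -0.974]]
wrist_force: [0.7, -0.1, 0.3]
gripper_width: 0.576
gripper_force: 0.0
```

Call:
jog_arm --pt "0.8 -1 -0.5 0" --pt "0.8 -1 -0.5 0" --pt "1 -1 -0.5 0" --pt "1 -0.8 -0.5 0" --pt "1 -0.7 -0.5 0" --pt "1 -0.6 -0.5 0"

```text
time_s: 14.6
tcp_pos: [0.8077, 0.4535, 0.4964]
ee_rot: [[0.903, 0.307, 0.3], [0.298, -0.952, 0.076], [0.309, 0.02, -0.951]]
wrist_force: [0.1, -0.6, -0.1]
gripper_width: 0.575
gripper_force: 0.0
```

Call:
jog_arm --pt "1 -1 -0.5 0" --pt "1 -1 -0.5 0" --pt "1 -1 -0.5 0" --pt "1 -1 -0.5 0"

```text
time_s: 15.0
tcp_pos: [0.7724, 0.5076, 0.5164]
ee_rot: [[0.883, 0.311, 0.352], [0.293, -0.95, 0.105], [0.367, 0.011, -0.93]]
wrist_force: [-0.0, -0.3, -0.1]
gripper_width: 0.571
gripper_force: 0.0
```

```bash
python3 - <<'E'
from h import *
T,s=pose();print(s["tcp_pos"].round(3),s["joints"].round(1),T[:3,:3].round(3).tolist(),np.degrees(np.arctan2(T[1,2],T[0,2])),s["time_s"])
R=T[:3,:3]
d=-R[2,1]/R[2,0]  # turn making y horizontal: y' = y cos d - x sin d
for d in np.arctan2(R[2,1],R[2,0]),0: 
  Q=R@Ro.from_rotvec([0,0,d]).as_matrix();print(np.degrees(d),Q.round(3).tolist(),np.degrees(np.arctan2(Q[1,0],Q[0,0])))
g=np.array([.5275,.279,.190]);a=g-.164*R[:,2]
v=a-.11*R[:,2]; print(v,a); show(rows(v,0))
E
```

```text
[0.772 0.508 0.516] [ 44.5  59.   80.6   9.9 -92.3  65.8] [[0.883, 0.311, 0.352], [0.293, -0.95, 0.105], [0.367, 0.011, -0.93]] 16.5299008552881 15.0
1.6830207528972723 [[0.892, 0.285, 0.352], [0.265, -0.959, 0.105], [0.367, -0.0, -0.93]] 16.529900855288098
0.0 [[0.883, 0.311, 0.352], [0.293, -0.95, 0.105], [0.367, 0.011, -0.93]] 18.339377666689135
[0.43099938 0.25036043 0.44483996] [0.4697405  0.26185807 0.34253195]
[[-0.4, 0.14, -0.08, 0.0], [-0.74, 0.25, -0.15, 0.0], [-0.99, 0.34, -0.2, 0.0], [-0.99, 0.34, -0.2, 0.0], [-0.99, 0.34, -0.2, 0.0], [-0.99, 0.34, -0.2, 0.0], [-0.99, 0.34, -0.2, 0.0], [-0.99, 0.34, -0.2, 0.0], [-0.99, 0.34, -0.2, 0.0], [-0.99, 0.34, -0.2, 0.0]]
[[-0.99, 0.34, -0.2, 0.0], [-0.99, 0.34, -0.2, 0.0], [-0.99, 0.34, -0.2, 0.0], [-0.99, 0.34, -0.2, 0.0], [-0.99, 0.34, -0.2, 0.0], [-0.99, 0.34, -0.2, 0.0], [-0.99, 0.34, -0.2, 0.0], [-0.99, 0.34, -0.2, 0.0], [-0.99, 0.34, -0.2, 0.0], [-0.99, 0.34, -0.2, 0.0]]
[[-0.74, 0.25, -0.15, 0.0], [-0.4, 0.14, -0.08, 0.0]]
```

Call:
jog_arm --pt "-0.4 0.14 -0.08 0.0" --pt "-0.74 0.25 -0.15 0.0" --pt "-0.99 0.34 -0.2 0.0" --pt "-0.99 0.34 -0.2 0.0" --pt "-0.99 0.34 -0.2 0.0" --pt "-0.99 0.34 -0.2 0.0" --pt "-0.99 0.34 -0.2 0.0" --pt "-0.99 0.34 -0.2 0.0" --pt "-0.99 0.34 -0.2 0.0" --pt "-0.99 0.34 -0.2 0.0"

```text
time_s: 16.0
tcp_pos: [0.6184, 0.3903, 0.4849]
ee_rot: [[0.883, 0.311, 0.352], [0.293, -0.95, 0.105], [0.367, 0.011, -0.93]]
wrist_force: [-0.2, -0.4, -1.0]
gripper_width: 0.577
gripper_force: 0.0
```

Call:
jog_arm --pt "-0.99 0.34 -0.2 0.0" --pt "-0.99 0.34 -0.2 0.0" --pt "-0.99 0.34 -0.2 0.0" --pt "-0.99 0.34 -0.2 0.0" --pt "-0.99 0.34 -0.2 0.0" --pt "-0.99 0.34 -0.2 0.0" --pt "-0.99 0.34 -0.2 0.0" --pt "-0.99 0.34 -0.2 0.0" --pt "-0.99 0.34 -0.2 0.0" --pt "-0.99 0.34 -0.2 0.0"

```text
time_s: 17.0
tcp_pos: [0.4507, 0.2634, 0.4504]
ee_rot: [[0.883, 0.311, 0.352], [0.293, -0.95, 0.105], [0.367, 0.01, -0.93]]
wrist_force: [1.0, 0.1, 0.6]
gripper_width: 0.576
gripper_force: 0.0
```

Call:
jog_arm --pt "-0.74 0.25 0 0.0" --pt "-0.4 0.14 0 0.0" --pt "0 0 0 0"

```text
time_s: 17.3
tcp_pos: [0.4333, 0.2492, 0.442]
ee_rot: [[0.883, 0.311, 0.351], [0.293, -0.95, 0.104], [0.366, 0.011, -0.93]]
wrist_force: [0.6, -0.8, 0.0]
gripper_width: 0.576
gripper_force: 0.0
```

```bash
python3 - <<'E'
from h import *
T,s=pose();R=T[:3,:3];print(s["tcp_pos"].round(4),s["joints"].round(1),R.round(3).tolist(),s["time_s"])
d=np.array([np.cos(np.radians(18)),np.sin(np.radians(18)),0])
im=eyes.capture("wrist");g=np.array([.5275,.279,.201])
for p in w2px("wrist",[g,g-.052*d,g+.052*d],T): cv2.circle(im,tuple(int(v) for v in p),3,(0,0,255),1)
im2=eyes.capture("side")
for p in w2px("side",[g,g-.052*d,g+.052*d]): cv2.circle(im2,tuple(int(v) for v in p),1,(0,0,255),1)
o=np.zeros((300,800,3),np.uint8);o[:,:400]=cv2.resize(im,(400,300));o[:,400:]=cv2.resize(im2[80:230,110:310],(400,300));cv2.imwrite("pics/w3.png",o)
show(rows(g-[0,0,.011]-.164*R[:,2],0))
E
```

```text
[0.4333 0.2492 0.442 ] [ 50.8   4.  -25.6  17.4 -43.7  46.6] [[0.883, 0.311, 0.351], [0.293, -0.95, 0.104], [0.366, 0.011, -0.93]] 17.3
[[-0.01, -0.0, 0.34, 0.0], [-0.01, -0.01, 0.63, 0.0], [-0.01, -0.01, 0.85, 0.0], [-0.01, -0.01, 0.85, 0.0], [-0.01, -0.01, 0.85, 0.0], [-0.01, -0.01, 0.85, 0.0], [-0.01, -0.01, 0.63, 0.0], [-0.01, -0.0, 0.34, 0.0]]
```

View pics/w3.png

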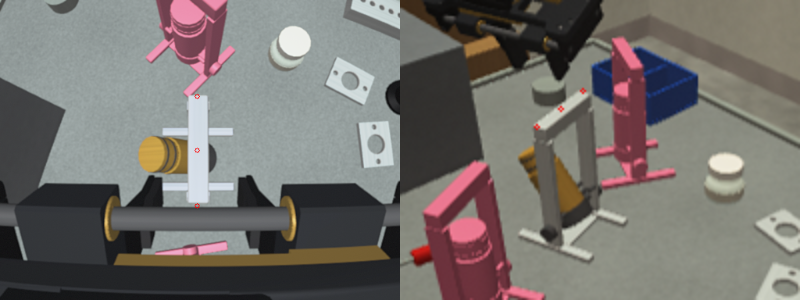

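Call:
jog_arm --pt "-0.01 0.0 0.34 0.0" --pt "-0.01 -0.01 0.63 0.0" --pt "-0.01 -0.01 0.85 0.0" --pt "-0.01 -0.01 0.85 0.0" --pt "-0.01 -0.01 0.85 0.0" --pt "-0.01 -0.01 0.85 0.0" --pt "-0.01 -0.01 0.63 0.0" --pt "-0.01 0.0 0.34 0.0"

```text
time_s: 18.2
tcp_pos: [0.4705, 0.2616, 0.3398]
ee_rot: [[0.884, 0.31, 0.349], [0.293, -0.951, 0.102], [0.364, 0.012, -0.931]]
wrist_force: [-0.1, 0.2, 0.8]
gripper_width: 0.573
gripper_force: 0.0
```

Call:
jog_arm --pt "0 0 0 0" --pt "0 0 0 0" --pt "0 0 0 0" --pt "0 0 0 0" --pt "0 0 0 0" --pt "0 0 0 0" --grip 0

```text
time_s: 18.8
tcp_pos: [0.4698, 0.2615, 0.3424]
ee_rot: [[0.883, 0.31, 0.352], [0.292, -0.951, 0.105], [0.367, 0.01, -0.93]]
wrist_force: [-0.8, -0.1, 1.4]
gripper_width: 0.223
gripper_force: 30.0
```

```bash
python3 - <<'E'
from h import *
T,s=pose();R=T[:3,:3];print(s["tcp_pos"].round(4),(s["tcp_pos"]+.164*R[:,2]).round(4),s["gripper_width"]*87,s["gripper_force"],s["wrist_force"],s["time_s"])
show(rows(s["tcp_pos"]+[0,0,.15],0))
E
```

```text
[0.4698 0.2615 0.3424] [0.5276 0.2787 0.1899] 19.38685274935236 29.97035355074331 [-0.82601581 -0.09740542  1.40764153] 18.8
[[0.15, 0.0, -0.38, 0.0], [0.28, 0.01, -0.72, 0.0], [0.38, 0.01, -0.96, 0.0], [0.38, 0.01, -0.96, 0.0], [0.38, 0.01, -0.96, 0.0], [0.38, 0.01, -0.96, 0.0], [0.38, 0.01, -0.96, 0.0], [0.28, 0.01, -0.72, 0.0], [0.15, 0.0, -0.38, 0.0]]
```

Call:
jog_arm --pt "0.15 0.0 -0.38 0.0" --pt "0.28 0.01 -0.72 0.0" --pt "0.38 0.01 -0.96 0.0" --pt "0.38 0.01 -0.96 0.0" --pt "0.38 0.01 -0.96 0.0" --pt "0.38 0.01 -0.96 0.0" --pt "0.38 0.01 -0.96 0.0" --pt "0.28 0.01 -0.72 0.0" --pt "0.15 0.0 -0.38 0.0" --pt "0 0 0 0"

```text
time_s: 19.8
tcp_pos: [0.4695, 0.2613, 0.4917]
ee_rot: [[0.884, 0.31, 0.349], [0.292, -0.951, 0.103], [0.364, 0.011, -0.931]]
wrist_force: [1.3, 0.8, -7.1]
gripper_width: 0.224
gripper_force: 29.9
```

```bash
cat > est.py <<'E'
from h import *
R0=np.array([[.883,.310,.352],[.292,-.951,.105],[.367,.010,-.930]])
u,_,v=np.linalg.svd(R0);R0=u@v
REL=R0.T@Ro.from_euler('z',18.06,degrees=True).as_matrix()
def carrier(T):
    Rc=T[:3,:3]@REL; o=T[:3,3]+.164*T[:3,2]-.190*Rc[:,2]; return Rc,o
def phi(T): # tilt of carrier about its x, + = top toward carrier +y
    Rc,_=carrier(T); x=Rc[:,0].copy();x[2]=0;x/=np.linalg.norm(x);y=np.cross([0,0,1],x)
    return np.arctan2(Rc[:,2]@y,Rc[2,2])
def box(c,s): return np.array([[c[0]+a*s[0]/2,c[1]+b*s[1]/2,c[2]+d*s[2]/2] for a in(-1,1) for b in(-1,1) for d in(-1,1)])
OCC=[box([-46,0,100],[10,24,180]),box([46,0,100],[10,24,180]),box([0,0,190],[104,20,22])]
a=np.linspace(0,2*np.pi,24)
CYL=np.concatenate([np.c_[.025*np.cos(a),.025*np.sin(a),0*a+z] for z in(.02,.105)])
def hull(n,P,T):
    m=np.zeros((384,512),np.uint8);cv2.fillConvexPoly(m,cv2.convexHull((w2px(n,P,T)*16).astype(np.int32)),1,shift=4);return m
def rho(n,T,im):
    Rc,o=carrier(T);f=lambda P:P@Rc.T+o
    occ=np.zeros((384,512),np.uint8)
    for k,b in enumerate(OCC):
        if n=="wrist" or k!=1: occ|=hull(n,f(b/1000),T)
    h=cv2.cvtColor(im,cv2.COLOR_BGR2HSV)
    m=cv2.inRange(h,(12,110,50),(30,255,255))>0
    G=np.radians(np.arange(-36,37,1.));S=[];H=[]
    for g in G:
        C=CYL@Ro.from_rotvec([-g,0,0]).as_matrix().T+[0,0,.036]
        H.append((hull(n,f(C),T)>0)&(occ==0))
    roi=np.any(H,0);mm=m&roi
    for x in H: S.append((x&mm).sum()/max(1,(x|mm).sum()))
    S=np.array(S);i=int(S.argmax());j=slice(max(0,i-4),i+5)
    c=np.polyfit(G[j],S[j],2);return np.clip(-c[1]/2/c[0],G[0],G[-1]),S[i],mm,H[i]
def look(cams=("side","wrist")):
    T,s=pose();out=[]
    for n in cams:
        im=eyes.capture(n);r_=rho(n,T,im);out.append((n,r_,im))
    return T,s,out
E
python3 - <<'E'
from est import *
T,s,o=look();print(s["time_s"],s["wrist_force"],np.degrees(phi(T)).round(2),carrier(T)[1])
for n,r_,im in o: print(n,np.degrees(r_[0]).round(1),r_[1].round(2),r_[2].sum())
v=[]
for n,r_,im in o:
    c=cv2.findContours(r_[3].astype(np.uint8),0,2)[0];cv2.drawContours(im,c,-1,(255,0,0),1)
    c=cv2.findContours(r_[2].astype(np.uint8),0,2)[0];cv2.drawContours(im,c,-1,(0,255,0),1)
    x,y=w2px(n,carrier(T)[1]+[0,0,.09],T)[0].astype(int);x=min(max(x,80),431);y=min(max(y,80),303)
    v.append(cv2.resize(im[y-80:y+80,x-80:x+80],(400,400)))
cv2.imwrite("pics/e1.png",np.hstack(v))
E
```

```text
19.8 [ 1.34153658  0.81174849 -7.14826133] 0.07 [0.52621303 0.27779667 0.14895892]
side 30.7 0.72 371
wrist 30.3 0.33 2296
```

View pics/e1.png

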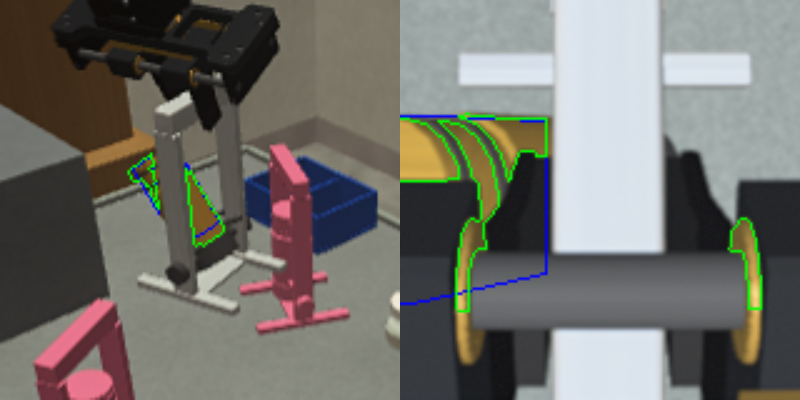

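```bash
cat > plan.py <<'E'
from est import *
M,Lc,I,k,c=.40,.058,.0019,.174,.045
def sim(rh,rv,ph,pd,pdd,a,dt,m):   # one small step
    th=rh+ph
    acc=(m*9.81*Lc*np.sin(th)-k*rh-c*rv-m*Lc*np.cos(th)*a)/I-pdd
    rv+=acc*dt;rh+=rv*dt
    if rh>.6: rh,rv=.6,min(rv,0)
    if rh<-.6: rh,rv=-.6,max(rv,0)
    return rh,rv
def plan(T,rh,N,target=None,vmax=.0,v0=np.zeros(3),K=.6,clip=.25,rv=0,m=M,bias=0.,amax=.25,tmax=.95):
    """N rows: phi -> -K rho; trunnion heads to target at <=vmax (m/s). returns rows, trace"""
    T=T.copy();Rc,o=carrier(T);tr=o+.036*Rc[:,2]
    tgt=tr.copy() if target is None else np.array(target,float)
    v=np.array(v0,float);out=[];pd=0;trace=[]
    for i in range(N):
        # trunnion motion
        d=tgt-tr;L=np.linalg.norm(d)
        vd=d/L*min(vmax,np.sqrt(2*amax*.7*L),L/.1) if L>1e-4 and vmax>0 else np.zeros(3)
        if vmax==0 and L>1e-4: vd=np.zeros(3)
        dv=vd-v;n=np.linalg.norm(dv)
        if n>amax*.1: dv*=amax*.1/n
        vn=v+dv;Rc,_=carrier(T);y=np.cross([0,0,1],Rc[:,0]);a=(dv/.1)@y;v=vn;tr=tr+v*.1
        # tilt
        ph=phi(T);want=np.clip(-K*rh+bias+a/9.81,-clip,clip)
        e=.01;T2=T.copy();T2[:3,:3]=T[:3,:3]@Ro.from_rotvec([0,0,e]).as_matrix();g=(phi(T2)-ph)/e
        de=np.clip((want-ph)/g,-.08*tmax,.08*tmax)
        R=T[:3,:3];Tn=T.copy();Tn[:3,:3]=R@Ro.from_rotvec([0,0,de]).as_matrix()
        Rc,_=carrier(Tn);Tn[:3,3]=tr+.154*Rc[:,2]-.164*Tn[:3,2]
        sh=R.T@(Tn[:3,3]-T[:3,3])/.02
        out.append(np.r_[sh,de/.08]);pn=phi(Tn);p1=(pn-ph)/.1
        for j in range(100): rh,rv=sim(rh,rv,ph+p1*(j+.5)/1000*.1*10,p1,(p1-pd)/.1,a,.001,m)
        pd=p1;T=Tn;trace.append((rh,pn,rh+pn))
    return np.array(out).round(2),np.degrees(trace).round(1),T,v
E
sed -i 's/ph+p1\*(j+.5)\/1000\*.1\*10/ph+p1*(j+.5)*.001/' plan.py
python3 - <<'E'
from plan import *
T,s=pose();Rc,o=carrier(T);print("trunnion",(o+.036*Rc[:,2]).round(4))
for m in (.35,.4,.45):
    o,t,Tn,v=plan(T,.6,24,m=m);print(m,t[[6,9,12,15,18,20,23]].tolist())
o,t,_,_=plan(T,.6,10);show(o);print(t.tolist())
print(w2px("wrist",carrier(T)[1]+[0,0,.09],T))
E
```

```text
trunnion [0.5255 0.2771 0.1833]
0.35 [[27.5, -10.5, 16.9], [14.8, -12.0, 2.8], [2.1, -7.7, -5.6], [-6.1, -3.1, -9.2], [-9.2, 1.6, -7.6], [-8.0, 4.7, -3.2], [-2.3, 2.3, 0.0]]
0.4 [[33.0, -10.5, 22.4], [25.0, -14.3, 10.7], [10.3, -11.7, -1.4], [-3.2, -7.3, -10.6], [-14.3, -2.7, -17.0], [-19.6, 0.5, -19.2], [-23.5, 5.1, -18.3]]
0.45 [[34.4, -10.5, 23.8], [31.2, -14.3, 16.9], [21.4, -14.3, 7.1], [7.9, -10.3, -2.3], [-5.1, -5.8, -10.9], [-13.4, -2.7, -16.1], [-24.0, 2.0, -22.0]]
[[-0.01, 0.21, 0.0, 0.95], [-0.01, 0.21, -0.0, 0.95], [-0.01, 0.21, 0.0, 0.95], [-0.01, 0.21, 0.0, 0.95], [-0.01, 0.21, 0.0, 0.95], [-0.01, 0.21, 0.0, 0.95], [-0.01, 0.21, 0.0, 0.95], [-0.01, 0.21, 0.0, 0.95], [-0.01, 0.21, 0.0, 0.95], [-0.01, 0.17, -0.0, 0.75]]
[[34.4, -1.4, 32.9], [34.4, -3.0, 31.4], [34.4, -4.6, 29.8], [34.4, -6.1, 28.3], [34.4, -7.6, 26.7], [34.0, -9.1, 24.9], [33.0, -10.5, 22.4], [31.2, -11.9, 19.2], [28.6, -13.3, 15.3], [25.0, -14.3, 10.7]]
[[253.76229673 244.55852757]]
```

```bash
sed -i 's/    m=cv2.inRange(h,(12,110,50),(30,255,255))>0/    m=cv2.inRange(h,(12,110,50),(30,255,255))>0\n    if n=="wrist": m[222:]=False/; s/H.append((hull(n,f(C),T)>0)&(occ==0))/H.append((hull(n,f(C),T)>0)\&(occ==0)\&((np.arange(384)<222)[:,None]|(n=="side")))/' est.py
python3 - <<'E'
from plan import *
T,s=pose()
for m in (.35,.4,.45):
    o,t,Tn,v=plan(T,.6,24,m=m,clip=.18,K=.8);print(m,t[[6,9,12,15,18,20,23]].tolist())
o,t,_,_=plan(T,.6,10,clip=.18);show(o);print(t.tolist())
T,s,q=look()
for n,r_,im in q: print(n,np.degrees(r_[0]).round(1),r_[1].round(2),r_[2].sum())
E
```

```text
0.35 [[27.4, -10.3, 17.1], [17.0, -10.3, 6.7], [5.3, -8.9, -3.6], [-4.3, -4.3, -8.6], [-8.8, 0.4, -8.4], [-8.6, 3.5, -5.1], [-2.6, 4.4, 1.8]]
0.4 [[32.9, -10.3, 22.6], [27.2, -10.3, 16.9], [20.1, -10.3, 9.8], [10.5, -10.3, 0.2], [-1.1, -5.9, -7.0], [-6.8, -2.8, -9.5], [-11.5, 2.0, -9.5]]
0.45 [[34.4, -10.3, 24.1], [33.7, -10.3, 23.4], [33.4, -10.3, 23.1], [33.0, -10.3, 22.7], [32.4, -10.3, 22.0], [31.8, -10.3, 21.4], [30.5, -10.3, 20.2]]
[[-0.01, 0.21, 0.0, 0.95], [-0.01, 0.21, -0.0, 0.95], [-0.01, 0.21, 0.0, 0.95], [-0.01, 0.21, 0.0, 0.95], [-0.01, 0.21, 0.0, 0.95], [-0.01, 0.21, 0.0, 0.95], [-0.01, 0.18, -0.0, 0.79], [-0.0, 0.0, 0.0, 0.01], [0.0, -0.0, -0.0, -0.0], [-0.0, 0.0, 0.0, 0.0]]
[[34.4, -1.4, 32.9], [34.4, -3.0, 31.4], [34.4, -4.6, 29.8], [34.4, -6.1, 28.3], [34.4, -7.6, 26.7], [34.0, -9.1, 24.9], [32.9, -10.3, 22.6], [31.1, -10.3, 20.7], [29.1, -10.3, 18.8], [27.2, -10.3, 16.9]]
side 31.5 0.72 370
wrist 31.1 0.78 724
```

Call:
jog_arm --pt "-0.01 0.21 0 0.95" --pt "-0.01 0.21 0 0.95" --pt "-0.01 0.21 0 0.95" --pt "-0.01 0.21 0 0.95" --pt "-0.01 0.21 0 0.95" --pt "-0.01 0.21 0 0.95" --pt "-0.01 0.18 0 0.79" --pt "0 0 0 0" --pt "0 0 0 0"

```text
time_s: 20.9
tcp_pos: [0.4715, 0.2332, 0.489]
ee_rot: [[0.922, -0.168, 0.35], [-0.216, -0.971, 0.102], [0.323, -0.17, -0.931]]
wrist_force: [0.1, -0.0, -8.5]
gripper_width: 0.228
gripper_force: 30.0
```

```bash
cat > step.py <<'E'
from plan import *
import sys
def go(N,**kw):
    T,s,q=look()
    e=[r_[0] for n,r_,im in q];w=[r_[1] for n,r_,im in q]
    Rc,o=carrier(T);tr=o+.036*Rc[:,2]
    print("t",round(s["time_s"],2),"phi",np.degrees(phi(T)).round(1),"rho",[(n,np.degrees(r_[0]).round(1),r_[1].round(2)) for n,r_,im in q],"tr",tr.round(4),"R0",T[:3,:3].round(3).tolist())
    rh=kw.pop("rho",None)
    if rh is None: rh=np.mean(e)
    for m in (.37,.4,.43):
        o,t,Tn,v=plan(T,rh,N,m=m,**kw);print(m,t[[N//3,2*N//3,N-1]].tolist())
    o,t,Tn,v=plan(T,rh,N,**kw);show(o);print("v",v.round(3))
    return q,T
E
python3 -c "
from step import *
go(8,K=.8,clip=.18)"
```

```text
t 20.9 phi -10.4 rho [('side', np.float64(29.7), np.float64(0.81)), ('wrist', np.float64(30.5), np.float64(0.77))] tr [0.5272 0.2784 0.1849] R0 [[0.922, -0.168, 0.35], [-0.216, -0.971, 0.102], [0.323, -0.17, -0.931]]
0.37 [[23.1, -10.3, 12.8], [13.3, -10.3, 3.0], [5.3, -8.9, -3.6]]
0.4 [[24.9, -10.3, 14.6], [17.1, -10.3, 6.8], [10.2, -10.3, -0.1]]
0.43 [[26.9, -10.3, 16.6], [21.6, -10.3, 11.3], [16.7, -10.3, 6.4]]
[[0.0, -0.01, 0.0, -0.05], [-0.0, 0.0, -0.0, 0.0], [0.0, -0.0, 0.0, -0.0], [-0.0, 0.0, -0.0, 0.0], [0.0, -0.0, 0.0, -0.0], [0.0, 0.0, 0.0, 0.0], [0.0, 0.0, 0.0, -0.0], [0.0, 0.0, 0.0, -0.0]]
v [0. 0. 0.]
```

Call:
jog_arm --pt "0 0.1 0 0.4" --pt "0 0 0 0" --pt "0 0 0 0" --pt "0 0 0 0" --pt "0 0 0 0"

```text
time_s: 21.5
tcp_pos: [0.4712, 0.2313, 0.4894]
ee_rot: [[0.915, -0.198, 0.351], [-0.248, -0.963, 0.104], [0.318, -0.182, -0.93]]
wrist_force: [-0.2, -0.3, -7.8]
gripper_width: 0.223
gripper_force: 30.0
```

```bash
python3 -c "
from step import *
go(6,K=.8,clip=.2)"
```

```text
t 21.5 phi -11.1 rho [('side', np.float64(25.6), np.float64(0.81)), ('wrist', np.float64(28.2), np.float64(0.77))] tr [0.5277 0.2788 0.1859] R0 [[0.915, -0.198, 0.351], [-0.248, -0.963, 0.104], [0.318, -0.182, -0.93]]
0.37 [[18.0, -11.5, 6.5], [9.8, -11.2, -1.5], [5.1, -9.8, -4.7]]
0.4 [[19.4, -11.5, 7.9], [11.8, -11.5, 0.4], [7.2, -10.0, -2.8]]
0.43 [[20.8, -11.5, 9.4], [14.3, -11.5, 2.8], [10.2, -11.4, -1.2]]
[[-0.0, 0.05, -0.0, 0.24], [-0.0, 0.0, 0.0, 0.0], [0.0, -0.0, -0.0, -0.0], [-0.0, 0.0, 0.0, 0.0], [0.0, -0.0, -0.0, -0.0], [-0.0, -0.21, 0.0, -0.95]]
v [0. 0. 0.]
```

Call:
jog_arm --pt "0 0 0 0" --pt "0 0 0 0" --pt "0 0 0 0" --pt "0 0 0 0"

```text
time_s: 22.0
tcp_pos: [0.4712, 0.2313, 0.4894]
ee_rot: [[0.915, -0.198, 0.351], [-0.249, -0.963, 0.104], [0.318, -0.182, -0.931]]
wrist_force: [0.1, -0.1, -8.1]
gripper_width: 0.227
gripper_force: 30.0
```

```bash
python3 -c "
from step import *
go(8,K=.8,clip=.2)"
```

```text
t 22.0 phi -11.1 rho [('side', np.float64(21.5), np.float64(0.83)), ('wrist', np.float64(22.8), np.float64(0.76))] tr [0.5277 0.2787 0.1858] R0 [[0.915, -0.198, 0.351], [-0.249, -0.963, 0.104], [0.318, -0.182, -0.931]]
0.37 [[12.2, -11.5, 0.7], [-0.4, -7.0, -7.4], [-6.5, -3.9, -10.4]]
0.4 [[13.0, -11.5, 1.6], [0.1, -7.4, -7.4], [-7.0, -4.3, -11.4]]
0.43 [[13.9, -11.5, 2.4], [0.4, -8.2, -7.8], [-8.2, -5.1, -13.4]]
[[-0.0, 0.05, 0.0, 0.24], [-0.0, 0.0, -0.0, 0.0], [0.0, -0.0, -0.0, -0.0], [-0.0, -0.16, -0.0, -0.7], [-0.0, -0.21, 0.0, -0.95], [-0.0, -0.21, 0.0, -0.95], [-0.0, -0.21, 0.0, -0.95], [-0.0, -0.21, 0.0, -0.95]]
v [0. 0. 0.]
```

Call:
jog_arm --pt "0 -0.04 0 -0.2" --pt "0 -0.13 0 -0.6" --pt "0 -0.19 0 -0.85" --pt "0 -0.19 0 -0.85" --pt "0 -0.13 0 -0.6"

```text
time_s: 22.6
tcp_pos: [0.4728, 0.2449, 0.4916]
ee_rot: [[0.936, 0.035, 0.352], [-0.002, -0.995, 0.104], [0.353, -0.098, -0.93]]
wrist_force: [0.7, 0.8, -8.2]
gripper_width: 0.227
gripper_force: 30.0
```

```bash
sed -i 's/^M,Lc,I,k,c=.40/M,Lc,I,k,c=.43/; ' plan.py; sed -i 's/(.37,.4,.43)/(.40,.43,.45)/' step.py; python3 -c "
from step import *
q,T=go(8,K=.5,clip=.2)
n,r_,im=q[0];n2,r2,im2=q[1]
v=[]
for n,r_,im in q:
    c=cv2.findContours(r_[3].astype(np.uint8),0,2)[0];cv2.drawContours(im,c,-1,(255,0,0),1)
    x,y=w2px(n,carrier(T)[1]+[0,0,.09],T)[0].astype(int);x=min(max(x,80),431);y=min(max(y,80),303)
    v.append(cv2.resize(im[y-80:y+80,x-80:x+80],(400,400)))
cv2.imwrite('pics/e2.png',np.hstack(v))"
```

```text
t 22.6 phi -6.2 rho [('side', np.float64(11.9), np.float64(0.8)), ('wrist', np.float64(13.2), np.float64(0.91))] tr [0.5279 0.2786 0.1859] R0 [[0.936, 0.035, 0.352], [-0.002, -0.995, 0.104], [0.353, -0.098, -0.93]]
0.4 [[7.8, -4.8, 2.9], [4.1, -2.5, 1.6], [2.8, -1.7, 1.1]]
0.43 [[8.3, -5.0, 3.3], [4.8, -2.9, 2.0], [3.4, -2.0, 1.4]]
0.45 [[8.7, -5.1, 3.6], [5.3, -3.1, 2.2], [3.9, -2.3, 1.6]]
[[-0.0, 0.01, 0.0, 0.04], [0.0, -0.06, -0.0, -0.28], [0.0, -0.11, 0.0, -0.5], [0.0, -0.12, -0.0, -0.52], [0.0, -0.1, 0.0, -0.44], [0.0, -0.08, -0.0, -0.34], [0.0, -0.06, 0.0, -0.27], [0.0, -0.05, 0.0, -0.22]]
v [0. 0. 0.]
```

View pics/e2.png

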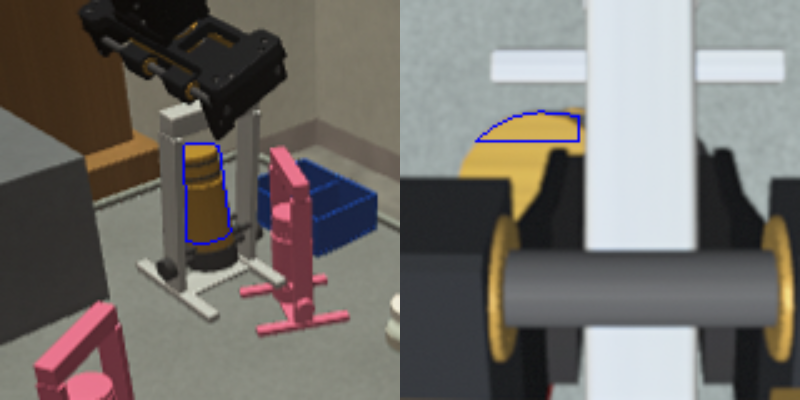

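Call:
jog_arm --pt "0 0.01 0 0.04" --pt "0 -0.06 0 -0.28" --pt "0 -0.11 0 -0.5" --pt "0 -0.12 0 -0.52" --pt "0 -0.1 0 -0.44" --pt "0 -0.08 0 -0.34"

```text
time_s: 23.3
tcp_pos: [0.4719, 0.2538, 0.4922]
ee_rot: [[0.918, 0.185, 0.351], [0.159, -0.982, 0.104], [0.364, -0.04, -0.93]]
wrist_force: [0.0, 0.1, -8.4]
gripper_width: 0.227
gripper_force: 30.0
```

```bash
python3 -c "
from step import *
go(8,K=.6,clip=.2)"
```

```text
t 23.3 phi -2.9 rho [('side', np.float64(9.2), np.float64(0.77)), ('wrist', np.float64(9.3), np.float64(0.96))] tr [0.5277 0.2783 0.1858] R0 [[0.918, 0.185, 0.351], [0.159, -0.982, 0.104], [0.364, -0.04, -0.93]]
0.4 [[6.0, -4.9, 1.1], [1.7, -1.5, 0.2], [1.1, -0.8, 0.3]]
0.43 [[6.4, -5.1, 1.3], [2.0, -1.7, 0.3], [1.2, -0.9, 0.3]]
0.45 [[6.8, -5.3, 1.5], [2.2, -1.9, 0.3], [1.3, -1.0, 0.3]]
[[-0.01, 0.21, 0.0, 0.95], [-0.01, 0.16, -0.0, 0.73], [0.0, -0.07, 0.0, -0.32], [-0.0, -0.17, -0.0, -0.76], [-0.0, -0.17, 0.0, -0.76], [0.0, -0.12, -0.0, -0.53], [0.0, -0.07, 0.0, -0.31], [0.0, -0.04, -0.0, -0.17]]
v [0. 0. 0.]
```

Call:
jog_arm --pt "-0.01 0.21 0 0.95" --pt "-0.01 0.16 0 0.73" --pt "0 -0.07 0 -0.32" --pt "0 -0.17 0 -0.76" --pt "0 -0.1 0 -0.45"

```text
time_s: 23.9
tcp_pos: [0.4721, 0.2534, 0.4922]
ee_rot: [[0.919, 0.177, 0.352], [0.149, -0.983, 0.104], [0.364, -0.043, -0.93]]
wrist_force: [0.9, -0.2, -7.9]
gripper_width: 0.228
gripper_force: 30.0
```

```bash
python3 -c "
from step import *
go(8,K=.6,clip=.2)"
```

```text
t 23.9 phi -3.1 rho [('side', np.float64(7.6), np.float64(0.78)), ('wrist', np.float64(7.5), np.float64(0.96))] tr [0.5278 0.2784 0.1859] R0 [[0.919, 0.177, 0.352], [0.149, -0.983, 0.104], [0.364, -0.043, -0.93]]
0.4 [[4.0, -3.5, 0.5], [1.2, -1.0, 0.2], [0.8, -0.6, 0.2]]
0.43 [[4.3, -3.6, 0.6], [1.4, -1.1, 0.3], [0.9, -0.7, 0.2]]
0.45 [[4.5, -3.7, 0.7], [1.5, -1.2, 0.3], [1.0, -0.7, 0.2]]
[[-0.01, 0.2, 0.0, 0.89], [0.0, -0.01, 0.0, -0.03], [0.0, -0.11, -0.0, -0.5], [0.0, -0.15, 0.0, -0.65], [0.0, -0.12, -0.0, -0.51], [0.0, -0.07, 0.0, -0.33], [0.0, -0.04, 0.0, -0.18], [0.0, -0.02, -0.0, -0.11]]
v [0. 0. 0.]
```

Call:
jog_arm --pt "-0.01 0.2 0 0.9" --pt "0 0.13 0 0.6" --pt "0 0 0 0" --pt "0 -0.04 0 -0.2" --pt "0 -0.09 0 -0.4"

```text
time_s: 24.5
tcp_pos: [0.4726, 0.2493, 0.492]
ee_rot: [[0.93, 0.109, 0.351], [0.077, -0.992, 0.104], [0.36, -0.069, -0.93]]
wrist_force: [-0.1, 0.3, -8.4]
gripper_width: 0.224
gripper_force: 30.0
```

```bash
python3 -c "
from step import *
go(8,K=.6,clip=.2,bias=-.017)"
```

```text
t 24.5 phi -4.6 rho [('side', np.float64(0.3), np.float64(0.82)), ('wrist', np.float64(1.6), np.float64(0.56))] tr [0.5278 0.2783 0.1859] R0 [[0.93, 0.109, 0.351], [0.077, -0.992, 0.104], [0.36, -0.069, -0.93]]
0.4 [[-3.3, 0.2, -3.1], [-2.7, 0.8, -1.9], [-2.6, 0.6, -2.0]]
0.43 [[-3.7, 0.2, -3.5], [-3.3, 1.3, -2.1], [-3.1, 0.9, -2.2]]
0.45 [[-4.0, 0.2, -3.8], [-3.8, 1.6, -2.3], [-3.5, 1.2, -2.3]]
[[-0.0, -0.21, 0.0, -0.95], [-0.0, -0.21, 0.0, -0.95], [-0.0, -0.21, 0.0, -0.95], [0.0, -0.14, 0.0, -0.63], [0.0, -0.03, -0.0, -0.11], [-0.0, 0.02, -0.0, 0.11], [-0.0, 0.03, 0.0, 0.14], [-0.0, 0.02, 0.0, 0.08]]
v [0. 0. 0.]
```

Call:
jog_arm --pt "0 -0.21 0 -0.95" --pt "0 -0.21 0 -0.95" --pt "0 -0.21 0 -0.95" --pt "0 -0.21 0 -0.95" --pt "0 -0.02 0 -0.1"

```text
time_s: 25.1
tcp_pos: [0.4689, 0.2664, 0.4924]
ee_rot: [[0.852, 0.388, 0.351], [0.376, -0.921, 0.104], [0.364, 0.043, -0.93]]
wrist_force: [-0.5, -0.1, -8.0]
gripper_width: 0.228
gripper_force: 30.0
```

```bash
python3 -c "
from step import *
go(8,K=.5,clip=.2)"
```

```text
t 25.1 phi 1.9 rho [('side', np.float64(-6.4), np.float64(0.77)), ('wrist', np.float64(-5.3), np.float64(0.84))] tr [0.528  0.2787 0.1859] R0 [[0.852, 0.388, 0.351], [0.376, -0.921, 0.104], [0.364, 0.043, -0.93]]
0.4 [[-3.9, 2.5, -1.4], [-2.0, 1.2, -0.8], [-1.4, 0.8, -0.6]]
0.43 [[-4.2, 2.6, -1.6], [-2.3, 1.4, -0.9], [-1.7, 1.0, -0.7]]
0.45 [[-4.4, 2.7, -1.8], [-2.6, 1.5, -1.1], [-1.9, 1.1, -0.8]]
[[0.0, -0.14, -0.0, -0.62], [0.0, -0.01, -0.0, -0.02], [-0.0, 0.05, -0.0, 0.22], [-0.0, 0.07, 0.0, 0.3], [-0.0, 0.06, 0.0, 0.25], [-0.0, 0.04, -0.0, 0.18], [-0.0, 0.03, 0.0, 0.13], [-0.0, 0.02, 0.0, 0.1]]
v [0. 0. 0.]
```

Call:
jog_arm --pt "0 -0.16 0 -0.7" --pt "0 0 0 0" --pt "0 0.03 0 0.15" --pt "0 0.06 0 0.25" --pt "0 0.05 0 0.2"

```text
time_s: 25.7
tcp_pos: [0.4689, 0.2661, 0.4924]
ee_rot: [[0.851, 0.391, 0.351], [0.38, -0.919, 0.104], [0.363, 0.045, -0.931]]
wrist_force: [-0.5, -0.5, -7.3]
gripper_width: 0.226
gripper_force: 30.0
```

```bash
python3 -c "
from step import *
go(8,K=.5,clip=.2)"
```

```text
t 25.7 phi 2.0 rho [('side', np.float64(-1.4), np.float64(0.75)), ('wrist', np.float64(-0.9), np.float64(0.36))] tr [0.5281 0.2778 0.1859] R0 [[0.851, 0.391, 0.351], [0.38, -0.919, 0.104], [0.363, 0.045, -0.931]]
0.4 [[-0.3, 0.1, -0.2], [-0.3, 0.2, -0.1], [-0.2, 0.1, -0.1]]
0.43 [[-0.3, 0.1, -0.2], [-0.3, 0.2, -0.1], [-0.2, 0.1, -0.1]]
0.45 [[-0.3, 0.1, -0.2], [-0.3, 0.2, -0.1], [-0.2, 0.1, -0.1]]
[[-0.01, 0.19, -0.0, 0.86], [-0.0, 0.05, 0.0, 0.23], [-0.0, 0.01, 0.0, 0.06], [0.0, -0.01, -0.0, -0.03], [0.0, -0.01, 0.0, -0.02], [-0.0, 0.0, 0.0, 0.0], [-0.0, 0.0, -0.0, 0.02], [-0.0, 0.0, -0.0, 0.02]]
v [0. 0. 0.]
```

Call:
jog_arm --pt "-0.01 0.19 0 0.86" --pt "0 0.05 0 0.23" --pt "0 0.01 0 0.06" --pt "0 0 0 0" --pt "0 0 0 0" --pt "0 0 0 0"

```text
time_s: 26.4
tcp_pos: [0.4706, 0.2617, 0.4925]
ee_rot: [[0.882, 0.314, 0.351], [0.297, -0.949, 0.104], [0.366, 0.013, -0.931]]
wrist_force: [-0.9, 0.2, -8.3]
gripper_width: 0.228
gripper_force: 30.0
```

```bash
python3 -c "
from step import *
go(8,K=.5,clip=.2)"
```

```text
t 26.4 phi 0.2 rho [('side', np.float64(4.0), np.float64(0.76)), ('wrist', np.float64(4.4), np.float64(0.91))] tr [0.5281 0.2783 0.1859] R0 [[0.882, 0.314, 0.351], [0.297, -0.949, 0.104], [0.366, 0.013, -0.931]]
0.4 [[3.8, -2.3, 1.4], [1.7, -1.1, 0.6], [1.2, -0.7, 0.5]]
0.43 [[4.1, -2.5, 1.6], [2.1, -1.3, 0.8], [1.5, -0.9, 0.6]]
0.45 [[4.3, -2.5, 1.8], [2.3, -1.4, 0.9], [1.7, -1.0, 0.7]]
[[-0.01, 0.21, 0.0, 0.95], [-0.01, 0.14, 0.0, 0.6], [-0.0, 0.0, 0.0, 0.01], [0.0, -0.06, -0.0, -0.25], [0.0, -0.06, -0.0, -0.27], [0.0, -0.05, 0.0, -0.2], [0.0, -0.03, -0.0, -0.13], [0.0, -0.02, 0.0, -0.09]]
v [0. 0. 0.]
```

Call:
jog_arm --pt "-0.01 0.21 0 0.95" --pt "-0.01 0.19 0 0.85" --pt "0 0.04 0 0.2" --pt "0 -0.06 0 -0.25" --pt "0 -0.09 0 -0.4" --pt "0 -0.07 0 -0.3"

```text
time_s: 27.1
tcp_pos: [0.4717, 0.2577, 0.4926]
ee_rot: [[0.905, 0.241, 0.351], [0.219, -0.97, 0.104], [0.366, -0.017, -0.93]]
wrist_force: [0.8, 0.1, -7.9]
gripper_width: 0.23
gripper_force: 30.0
```

```bash
sed -i 's/    th=rh+ph$/    th=rh+ph+.012/' plan.py; python3 -c "
from step import *
go(8,K=.5,clip=.2,bias=-.012)"
```

```text
t 27.1 phi -1.6 rho [('side', np.float64(6.0), np.float64(0.77)), ('wrist', np.float64(5.7), np.float64(0.95))] tr [0.5282 0.2788 0.186 ] R0 [[0.905, 0.241, 0.351], [0.219, -0.97, 0.104], [0.366, -0.017, -0.93]]
0.4 [[4.6, -3.6, 1.0], [2.2, -2.0, 0.2], [1.5, -1.6, -0.1]]
0.43 [[5.0, -3.7, 1.3], [2.6, -2.3, 0.3], [1.9, -1.8, 0.1]]
0.45 [[5.2, -3.8, 1.4], [2.9, -2.4, 0.5], [2.2, -1.9, 0.2]]
[[-0.01, 0.21, -0.0, 0.95], [-0.0, 0.1, 0.0, 0.43], [0.0, -0.02, -0.0, -0.1], [0.0, -0.07, 0.0, -0.32], [0.0, -0.07, -0.0, -0.31], [0.0, -0.05, 0.0, -0.23], [0.0, -0.04, 0.0, -0.16], [0.0, -0.03, -0.0, -0.12]]
v [0. 0. 0.]
```

Call:
jog_arm --pt "-0.01 0.21 0 0.95" --pt "-0.01 0.21 0 0.95" --pt "0 0.09 0 0.4" --pt "0 -0.05 0 -0.2" --pt "0 -0.09 0 -0.4"

```text
time_s: 27.7
tcp_pos: [0.4731, 0.2502, 0.4923]
ee_rot: [[0.929, 0.117, 0.351], [0.085, -0.991, 0.104], [0.36, -0.067, -0.93]]
wrist_force: [-1.2, 0.4, -7.8]
gripper_width: 0.225
gripper_force: 30.0
```

```bash
sed -i 's/ph+.012$/ph+.015/;s/^M,Lc,I,k,c=.43/M,Lc,I,k,c=.445/' plan.py; python3 -c "
from step import *
go(8,K=.6,clip=.2,bias=-.015)"
```

```text
t 27.7 phi -4.4 rho [('side', np.float64(0.3), np.float64(0.82)), ('wrist', np.float64(1.3), np.float64(0.51))] tr [0.5283 0.2788 0.1861] R0 [[0.929, 0.117, 0.351], [0.085, -0.991, 0.104], [0.36, -0.067, -0.93]]
0.4 [[-2.0, 0.1, -1.8], [-0.3, -0.4, -0.7], [-0.1, -0.8, -0.9]]
0.43 [[-2.2, 0.2, -2.0], [-0.5, -0.3, -0.8], [-0.2, -0.7, -0.9]]
0.45 [[-2.4, 0.3, -2.1], [-0.6, -0.1, -0.8], [-0.3, -0.6, -0.9]]
[[-0.0, -0.21, -0.0, -0.95], [-0.0, -0.21, 0.0, -0.95], [-0.0, -0.2, 0.0, -0.9], [0.0, -0.04, 0.0, -0.16], [-0.0, 0.04, 0.0, 0.18], [-0.0, 0.06, 0.0, 0.27], [-0.0, 0.04, 0.0, 0.19], [-0.0, 0.02, -0.0, 0.1]]
v [0. 0. 0.]
```

Call:
jog_arm --pt "0 -0.21 0 -0.95" --pt "0 -0.21 0 -0.95" --pt "0 -0.2 0 -0.9" --pt "0 -0.04 0 -0.16" --pt "0 0.04 0 0.18"

```text
time_s: 28.3
tcp_pos: [0.4708, 0.2625, 0.4926]
ee_rot: [[0.882, 0.315, 0.351], [0.297, -0.949, 0.104], [0.366, 0.013, -0.931]]
wrist_force: [-0.8, 0.3, -7.1]
gripper_width: 0.231
gripper_force: 30.0
```

```bash
python3 -c "
from step import *
go(8,K=.5,clip=.2,bias=-.013)"
```

```text
t 28.3 phi 0.2 rho [('side', np.float64(-6.1), np.float64(0.78)), ('wrist', np.float64(-5.8), np.float64(0.85))] tr [0.5283 0.2791 0.186 ] R0 [[0.882, 0.315, 0.351], [0.297, -0.949, 0.104], [0.366, 0.013, -0.931]]
0.4 [[-4.4, 2.1, -2.3], [-1.9, 0.5, -1.4], [-1.2, 0.0, -1.2]]
0.43 [[-4.8, 2.2, -2.6], [-2.3, 0.7, -1.6], [-1.5, 0.2, -1.3]]
0.45 [[-5.1, 2.3, -2.8], [-2.6, 0.8, -1.7], [-1.8, 0.3, -1.4]]
[[-0.0, -0.21, 0.0, -0.95], [0.0, -0.1, 0.0, -0.44], [-0.0, 0.02, 0.0, 0.1], [-0.0, 0.07, -0.0, 0.32], [-0.0, 0.07, -0.0, 0.32], [-0.0, 0.06, 0.0, 0.25], [-0.0, 0.04, -0.0, 0.18], [-0.0, 0.03, 0.0, 0.13]]
v [0. 0. 0.]
```

Call:
jog_arm --pt "0 -0.21 0 -0.95" --pt "0 -0.1 0 -0.45" --pt "0 0.02 0 0.1" --pt "0 0.07 0 0.3"

```text
time_s: 28.8
tcp_pos: [0.4695, 0.2663, 0.4927]
ee_rot: [[0.854, 0.383, 0.351], [0.371, -0.923, 0.104], [0.364, 0.042, -0.931]]
wrist_force: [0.5, 0.5, -6.8]
gripper_width: 0.228
gripper_force: 30.0
```

```bash
cat > fit.py <<'E'
from plan import *
from scipy.optimize import least_squares
# (phi start deg, rho side, rho wrist, turns after)
G=.0 
LOG=[(-10.4,29.7,30.5,[.4,0,0,0,0]),(-11.1,25.6,28.2,[0]*4),(-11.1,21.5,22.8,[-.2,-.6,-.85,-.85,-.6]),(-6.2,11.9,13.2,[.04,-.28,-.5,-.52,-.44,-.34]),
(-2.9,9.2,9.3,[.95,.73,-.32,-.76,-.45]),(-3.1,7.6,7.5,[.9,.6,0,-.2,-.4]),(-4.6,.3,1.6,[-.95]*4+[-.1]),(1.9,-6.4,-5.3,[-.7,0,.15,.25,.2]),
(2.0,-1.4,-.9,[.86,.23,.06,0,0,0]),(.2,4,4.4,[.95,.85,.2,-.25,-.4,-.3]),(-1.6,6,5.7,[.95,.95,.4,-.2,-.4]),(-4.4,.3,1.3,[-.95,-.95,-.9,-.16,.18]),(.2,-6.1,-5.8,[-.95,-.45,.1,.3])]
def traj(p,rh0,ph0,turns,idle=1):
    m,b,lag=p[:3]
    cmd=[0.]*idle+list(turns);dp=1.68 # deg per unit
    rh,rv=rh0,0.;ph=np.radians(ph0);c_=ph;pd=0
    for u in cmd:
        for j in range(100 if u is not None else 50):
            c_+=-np.radians(dp)*u/100;new=ph+(c_-ph)*.001/lag;v=(new-ph)/.001
            rh,rv=sim(rh,rv,ph+b-.015,v,(v-pd)/.001,0,.001,m);pd=v;ph=new
    return rh
def res(p,last):
    o=np.radians([ (1+p[4])*(.7*a+.3*w)+p[3] for _,a,w,_ in LOG]+[last])
    return [traj(p,o[i],LOG[i][0],LOG[i][3])-o[i+1] for i in range(2,len(LOG))]
E
python3 -c "
from step import *
q,T=go(8,K=.5,clip=.2,bias=0)
from fit import *
last=np.degrees(.7*q[0][1][0]+.3*q[1][1][0])
f=lambda p:np.r_[res(p,last),(p[0]-.4)/.03*.03,p[1]*1.,p[3]*.01,p[4]*.1,(p[2]-.04)]
s=least_squares(f,[.42,0,.04,0,0],bounds=([.35,-.05,.005,-5,-.6],[.45,.05,.15,5,.6]),diff_step=1e-3)
print(s.x.round(3),np.degrees(res(s.x,last)).round(1))
"
```

```text
t 28.8 phi 1.8 rho [('side', np.float64(-7.6), np.float64(0.77)), ('wrist', np.float64(-7.4), np.float64(0.88))] tr [0.5285 0.2787 0.1862] R0 [[0.854, 0.383, 0.351], [0.371, -0.923, 0.104], [0.364, 0.042, -0.931]]
0.4 [[-4.2, 3.1, -1.2], [-0.5, 0.7, 0.2], [0.6, -0.1, 0.6]]
0.43 [[-4.5, 3.2, -1.3], [-0.7, 0.8, 0.1], [0.7, -0.0, 0.6]]
0.45 [[-4.8, 3.3, -1.5], [-0.8, 0.9, 0.1], [0.6, 0.0, 0.6]]
[[-0.0, -0.21, 0.0, -0.95], [0.0, -0.06, 0.0, -0.25], [-0.0, 0.07, -0.0, 0.33], [-0.01, 0.12, 0.0, 0.54], [-0.01, 0.11, -0.0, 0.5], [-0.0, 0.09, 0.0, 0.39], [-0.0, 0.07, 0.0, 0.29], [-0.0, 0.05, 0.0, 0.23]]
v [0. 0. 0.]
[ 0.433  0.011  0.009 -0.309  0.123] [ 0.1 -2.2 -0.8  1.3  0.2 -0.5 -0.2  0.4  1.8  0.2  0.3]
```

```bash
sed -i 's/ph+.015$/ph+.011/;s/^M,Lc,I,k,c=.445/M,Lc,I,k,c=.433/' plan.py
sed -i 's/    for i in range(N):/    if idle:\n        for j in range(100): rh,rv=sim(rh,rv,phi(T),0,0,0,.001,m)\n    for i in range(N):/; s/tmax=.95):/tmax=.95,idle=True):/' plan.py
sed -i 's/rh=np.mean(e)/rh=1.1*(.7*e[0]+.3*e[1])-.005/; s/(.40,.43,.45)/(.42,.445)/' step.py; sed -i 's/b-.015/b-.011/' fit.py
python3 -c "
from plan import *
T,s=pose()
for K in (.5,.7,.9):
  o,t,_,_=plan(T,np.radians(-8.8),8,K=K,bias=-.011);show(o);print(t.tolist())"
```

```text
[[-0.0, -0.21, 0.0, -0.95], [0.0, -0.07, -0.0, -0.31], [-0.0, 0.05, -0.0, 0.24], [-0.0, 0.1, 0.0, 0.44], [-0.0, 0.09, -0.0, 0.41], [-0.0, 0.07, 0.0, 0.31], [-0.0, 0.05, -0.0, 0.22], [-0.0, 0.04, 0.0, 0.17]]
[[-9.1, 3.4, -5.7], [-8.3, 3.9, -4.4], [-6.9, 3.5, -3.3], [-5.5, 2.8, -2.7], [-4.5, 2.1, -2.4], [-3.8, 1.6, -2.1], [-3.2, 1.3, -1.9], [-2.7, 1.0, -1.8]]
[[-0.0, -0.21, 0.0, -0.95], [-0.0, -0.21, 0.0, -0.95], [0.0, -0.05, -0.0, -0.2], [-0.01, 0.19, 0.0, 0.85], [-0.01, 0.21, 0.0, 0.95], [-0.01, 0.21, 0.0, 0.95], [-0.01, 0.15, 0.0, 0.65], [-0.0, 0.05, 0.0, 0.23]]
[[-9.1, 3.4, -5.7], [-8.5, 5.0, -3.5], [-6.5, 5.3, -1.2], [-3.8, 3.9, 0.1], [-1.8, 2.3, 0.6], [-0.4, 0.8, 0.3], [0.1, -0.3, -0.2], [0.1, -0.7, -0.6]]
[[-0.0, -0.21, 0.0, -0.95], [-0.0, -0.21, 0.0, -0.95], [-0.0, -0.21, 0.0, -0.95], [-0.01, 0.16, -0.0, 0.71], [-0.01, 0.21, 0.0, 0.95], [-0.01, 0.21, 0.0, 0.95], [-0.01, 0.21, 0.0, 0.95], [-0.01, 0.21, -0.0, 0.95]]
[[-9.1, 3.4, -5.7], [-8.5, 5.0, -3.5], [-6.7, 6.5, -0.2], [-3.3, 5.4, 2.0], [-0.2, 3.8, 3.6], [2.3, 2.2, 4.5], [4.1, 0.6, 4.8], [5.4, -0.9, 4.5]]
```

Call:
jog_arm --pt "0 -0.21 0 -0.95" --pt "0 -0.21 0 -0.95" --pt "0 -0.05 0 -0.2" --pt "-0.01 0.19 0 0.85" --pt "-0.01 0.21 0 0.95" --pt "-0.01 0.18 0 0.8"

```text
time_s: 29.5
tcp_pos: [0.4705, 0.2641, 0.4928]
ee_rot: [[0.87, 0.347, 0.351], [0.332, -0.938, 0.104], [0.365, 0.027, -0.931]]
wrist_force: [0.2, -0.5, -7.9]
gripper_width: 0.225
gripper_force: 30.0
```

```bash
python3 -c "
from step import *
go(9,K=.65,clip=.2,bias=-.011)"
```

```text
t 29.5 phi 0.9 rho [('side', np.float64(-1.3), np.float64(0.76)), ('wrist', np.float64(-1.8), np.float64(0.43))] tr [0.5287 0.2786 0.1862] R0 [[0.87, 0.347, 0.351], [0.332, -0.938, 0.104], [0.365, 0.027, -0.931]]
0.42 [[-0.2, -0.5, -0.7], [-0.1, -0.5, -0.6], [-0.1, -0.6, -0.6]]
0.445 [[-0.2, -0.5, -0.7], [-0.1, -0.5, -0.7], [-0.1, -0.6, -0.6]]
[[-0.0, 0.08, 0.0, 0.35], [-0.0, 0.06, -0.0, 0.27], [-0.0, 0.04, 0.0, 0.17], [-0.0, 0.02, -0.0, 0.07], [-0.0, 0.0, -0.0, 0.02], [-0.0, 0.0, -0.0, 0.0], [-0.0, 0.0, 0.0, 0.01], [-0.0, 0.0, 0.0, 0.01], [-0.0, 0.0, -0.0, 0.01]]
v [0. 0. 0.]
```

Model fits. Continue holding over the spot.

Call:
jog_arm --pt "0 0.08 0 0.35" --pt "0 0.06 0 0.27" --pt "0 0.04 0 0.17" --pt "0 0.02 0 0.07" --pt "0 0 0 0" --pt "0 0 0 0"

```text
time_s: 30.2
tcp_pos: [0.4717, 0.2607, 0.4929]
ee_rot: [[0.89, 0.29, 0.351], [0.271, -0.957, 0.104], [0.366, 0.003, -0.93]]
wrist_force: [-0.9, 0.8, -7.1]
gripper_width: 0.23
gripper_force: 30.0
```

```bash
python3 -c "
from step import *
go(9,K=.65,clip=.2,bias=-.011)"
```

```text
t 30.2 phi -0.4 rho [('side', np.float64(-2.1), np.float64(0.78)), ('wrist', np.float64(-1.8), np.float64(0.43))] tr [0.5288 0.2787 0.1863] R0 [[0.89, 0.29, 0.351], [0.271, -0.957, 0.104], [0.366, 0.003, -0.93]]
0.42 [[-0.8, 0.4, -0.4], [-0.2, -0.5, -0.7], [-0.2, -0.5, -0.7]]
0.445 [[-1.0, 0.5, -0.4], [-0.2, -0.5, -0.7], [-0.2, -0.5, -0.7]]
[[-0.0, -0.2, -0.0, -0.89], [0.0, -0.04, 0.0, -0.2], [-0.0, 0.04, 0.0, 0.18], [-0.0, 0.08, 0.0, 0.37], [-0.0, 0.07, -0.0, 0.31], [-0.0, 0.04, -0.0, 0.18], [-0.0, 0.02, 0.0, 0.07], [-0.0, 0.0, 0.0, 0.02], [-0.0, 0.0, 0.0, 0.0]]
v [0. 0. 0.]
```

Call:
jog_arm --pt "0 -0.2 0 -0.89" --pt "0 -0.04 0 -0.2" --pt "0 0.04 0 0.18" --pt "0 0.08 0 0.37" --pt "0 0.07 0 0.31" --pt "0 0.04 0 0.18" --pt "0 0.02 0 0.07"

```text
time_s: 31.0
tcp_pos: [0.472, 0.2603, 0.493]
ee_rot: [[0.891, 0.288, 0.351], [0.269, -0.958, 0.104], [0.366, 0.002, -0.93]]
wrist_force: [0.2, -0.7, -8.5]
gripper_width: 0.227
gripper_force: 30.0
```

```bash
python3 -c "
from step import *
go(9,K=.65,clip=.2,bias=-.011)"
```

```text
t 31.0 phi -0.5 rho [('side', np.float64(0.5), np.float64(0.77)), ('wrist', np.float64(1.0), np.float64(0.52))] tr [0.5291 0.2784 0.1864] R0 [[0.891, 0.288, 0.351], [0.269, -0.958, 0.104], [0.366, 0.002, -0.93]]
0.42 [[0.2, -0.9, -0.7], [0.0, -0.7, -0.6], [0.0, -0.7, -0.6]]
0.445 [[0.3, -0.9, -0.7], [0.0, -0.7, -0.6], [0.0, -0.7, -0.6]]
[[-0.0, 0.07, 0.0, 0.31], [-0.0, 0.02, -0.0, 0.1], [0.0, -0.01, -0.0, -0.03], [0.0, -0.02, -0.0, -0.09], [0.0, -0.02, -0.0, -0.09], [0.0, -0.01, 0.0, -0.05], [0.0, -0.0, -0.0, -0.02], [0.0, -0.0, -0.0, -0.0], [-0.0, 0.0, 0.0, 0.0]]
v [0. 0. 0.]
```

Call:
jog_arm --pt "0 0.07 0 0.31" --pt "0 0.02 0 0.1" --pt "0 -0.01 0 -0.03" --pt "0 -0.02 0 -0.09" --pt "0 -0.02 0 -0.09" --pt "0 -0.01 0 -0.05" --pt "0 0 0 0"

```text
time_s: 31.8
tcp_pos: [0.4721, 0.26, 0.4929]
ee_rot: [[0.894, 0.278, 0.351], [0.258, -0.96, 0.104], [0.366, -0.002, -0.931]]
wrist_force: [0.6, 0.4, -7.9]
gripper_width: 0.229
gripper_force: 30.0
```

```bash
python3 -c "
from step import *
go(9,K=.65,clip=.2,bias=-.011)"
```

```text
t 31.8 phi -0.7 rho [('side', np.float64(-1.7), np.float64(0.78)), ('wrist', np.float64(-1.6), np.float64(0.41))] tr [0.5291 0.2788 0.1863] R0 [[0.894, 0.278, 0.351], [0.258, -0.96, 0.104], [0.366, -0.002, -0.931]]
0.42 [[-0.8, 0.4, -0.4], [-0.2, -0.5, -0.7], [-0.2, -0.5, -0.7]]
0.445 [[-0.9, 0.5, -0.4], [-0.2, -0.5, -0.7], [-0.2, -0.5, -0.7]]
[[-0.0, -0.21, 0.0, -0.94], [0.0, -0.05, -0.0, -0.24], [-0.0, 0.03, 0.0, 0.15], [-0.0, 0.08, -0.0, 0.35], [-0.0, 0.07, -0.0, 0.31], [-0.0, 0.04, 0.0, 0.18], [-0.0, 0.02, 0.0, 0.07], [-0.0, 0.0, 0.0, 0.01], [-0.0, 0.0, -0.0, 0.0]]
v [0. 0. 0.]
```

Call:
jog_arm --pt "0 -0.21 0 -0.94" --pt "0 -0.05 0 -0.24" --pt "0 0.03 0 0.15" --pt "0 0.08 0 0.35" --pt "0 0.06 0 0.28" --pt "0 0.03 0 0.15" --pt "0 0.01 0 0.05" --pt "0 0 0 0"

```text
time_s: 32.7
tcp_pos: [0.472, 0.2609, 0.493]
ee_rot: [[0.89, 0.292, 0.351], [0.273, -0.956, 0.104], [0.366, 0.004, -0.931]]
wrist_force: [0.1, 0.2, -7.8]
gripper_width: 0.22
gripper_force: 30.0
```

```bash
python3 -c "
from step import *
D=[.5386,-.2928,.006+.036+.14]
go(8,K=.65,clip=.2,bias=-.009,target=D,vmax=.13,amax=.2)"
```

```text
t 32.7 phi -0.4 rho [('side', np.float64(-0.8), np.float64(0.77)), ('wrist', np.float64(0.2), np.float64(0.36))] tr [0.5292 0.2788 0.1864] R0 [[0.89, 0.292, 0.351], [0.273, -0.956, 0.104], [0.366, 0.004, -0.931]]
0.42 [[0.1, -1.7, -1.6], [0.2, -1.7, -1.6], [-0.3, -0.5, -0.8]]
0.445 [[0.1, -1.7, -1.6], [0.2, -1.8, -1.6], [-0.3, -0.5, -0.8]]
[[-0.03, 0.2, -0.01, 0.45], [-0.05, 0.24, -0.02, 0.2], [-0.06, 0.32, -0.03, 0.12], [-0.08, 0.4, -0.04, 0.03], [-0.1, 0.49, -0.05, 0.01], [-0.12, 0.59, -0.05, 0.01], [-0.13, 0.56, -0.06, -0.33], [-0.14, 0.53, -0.06, -0.43]]
v [ 0.002 -0.13  -0.001]
```

```bash
cat > trav.py <<'E'
from step import *
def trav(dist,N=10,D=(.5386,-.2928,.182),**kw):
    T,_=pose();Rc,o=carrier(T);tr=o+.036*Rc[:,2];d=np.array(D)-tr;L=np.linalg.norm(d);print("left",d.round(4))
    return go(N,target=tr+d*min(1,dist/L),vmax=.12,amax=.35,K=.65,clip=.2,bias=-.009,**kw)
E
python3 -c "
from trav import *
import plan
T,s=pose();Rc,o=carrier(T);tr=o+.036*Rc[:,2];d=np.array([.5386,-.2928,.182])-tr
o,t,_,v=plan.plan(T,np.radians(-.8),10,target=tr+d*.075/np.linalg.norm(d),vmax=.12,amax=.35,K=.65,clip=.2,bias=-.009);show(o);print(t.tolist(),v)"
```

```text
[[-0.06, 0.38, -0.02, 0.95], [-0.07, 0.43, -0.03, 0.39], [-0.08, 0.55, -0.05, 0.15], [-0.09, 0.43, -0.05, -0.73], [-0.12, 0.4, -0.05, -0.8], [-0.16, 0.53, -0.05, -0.22], [-0.13, 0.27, -0.04, -0.78], [-0.11, 0.27, -0.03, -0.16], [-0.05, 0.12, -0.01, -0.1], [0.01, 0.01, 0.0, 0.13]]
[[0.1, -2.0, -1.8], [0.5, -2.6, -2.1], [0.4, -2.9, -2.5], [-0.3, -1.6, -2.0], [-0.9, -0.3, -1.2], [-0.7, 0.1, -0.6], [-0.9, 1.4, 0.5], [-0.7, 1.6, 1.0], [-0.3, 1.8, 1.5], [0.0, 1.6, 1.6]] [-8.29554789e-05  5.05171245e-03  3.89338521e-05]
```

Call:
jog_arm --pt "-0.06 0.38 -0.02 0.95" --pt "-0.07 0.43 -0.03 0.39" --pt "-0.08 0.55 -0.05 0.15" --pt "-0.09 0.43 -0.05 -0.73" --pt "-0.12 0.4 -0.05 -0.8" --pt "-0.16 0.53 -0.05 -0.22" --pt "-0.13 0.27 -0.04 -0.78" --pt "-0.11 0.27 -0.03 -0.16" --pt "-0.05 0.12 -0.01 -0.1" --pt "0.01 0.01 0 0.13"

```text
time_s: 33.8
tcp_pos: [0.4719, 0.1901, 0.4923]
ee_rot: [[0.859, 0.373, 0.351], [0.36, -0.927, 0.104], [0.364, 0.038, -0.93]]
wrist_force: [-0.2, -0.1, -7.9]
gripper_width: 0.225
gripper_force: 30.0
```

```bash
python3 -c "
from trav import *
trav(.085)"
```

```text
left [ 0.0079 -0.4958 -0.0038]
t 33.8 phi 1.6 rho [('side', np.float64(0.2), np.float64(0.85)), ('wrist', np.float64(0.5), np.float64(0.36))] tr [0.5307 0.203  0.1858] R0 [[0.859, 0.373, 0.351], [0.36, -0.927, 0.104], [0.364, 0.038, -0.93]]
0.42 [[6.1, -4.8, 1.3], [1.6, -2.2, -0.6], [-0.4, 1.7, 1.3]]
0.445 [[7.0, -4.8, 2.2], [2.4, -2.9, -0.6], [-0.8, 1.6, 0.8]]
[[-0.08, 0.38, -0.02, 0.95], [-0.11, 0.55, -0.03, 0.95], [-0.12, 0.73, -0.05, 0.95], [-0.09, 0.81, -0.05, 0.95], [-0.03, 0.6, -0.05, 0.0], [-0.03, 0.48, -0.05, -0.53], [-0.06, 0.4, -0.05, -0.79], [-0.07, 0.22, -0.04, -0.95], [-0.07, 0.08, -0.03, -0.95], [-0.04, -0.02, -0.01, -0.63]]
v [ 0.    -0.025 -0.   ]
```

Call:
jog_arm --pt "-0.08 0.38 -0.02 0.95" --pt "-0.11 0.55 -0.03 0.95" --pt "-0.12 0.73 -0.05 0.95" --pt "-0.09 0.81 -0.05 0.95" --pt "-0.03 0.6 -0.05 0" --pt "-0.03 0.48 -0.05 -0.53" --pt "-0.06 0.4 -0.05 -0.79" --pt "-0.07 0.22 -0.04 -0.95" --pt "-0.07 0.08 -0.03 -0.95" --pt "-0.04 -0.02 -0.01 -0.63"

```text
time_s: 34.9
tcp_pos: [0.4736, 0.104, 0.4915]
ee_rot: [[0.855, 0.381, 0.351], [0.369, -0.924, 0.104], [0.364, 0.041, -0.931]]
wrist_force: [-0.3, -0.5, -8.2]
gripper_width: 0.225
gripper_force: 30.0
```

```bash
python3 -c "
from trav import *
trav(.085)"
```

```text
left [ 0.0061 -0.4092 -0.0029]
t 34.9 phi 1.8 rho [('side', np.float64(-2.1), np.float64(0.87)), ('wrist', np.float64(-2.6), np.float64(0.62))] tr [0.5325 0.1164 0.1849] R0 [[0.855, 0.381, 0.351], [0.369, -0.924, 0.104], [0.364, 0.041, -0.931]]
0.42 [[1.3, -2.7, -1.3], [-0.1, -0.3, -0.3], [-0.2, 1.7, 1.5]]
0.445 [[1.6, -2.8, -1.2], [0.0, -0.4, -0.4], [-0.2, 1.7, 1.5]]
[[-0.08, 0.38, -0.02, 0.95], [-0.11, 0.55, -0.03, 0.95], [-0.13, 0.72, -0.05, 0.95], [-0.08, 0.55, -0.05, -0.16], [-0.09, 0.42, -0.05, -0.75], [-0.13, 0.49, -0.05, -0.43], [-0.14, 0.51, -0.05, -0.25], [-0.12, 0.24, -0.04, -0.83], [-0.1, 0.23, -0.03, -0.22], [-0.04, 0.08, -0.01, -0.15]]
v [ 0.    -0.025 -0.   ]
```

Call:
jog_arm --pt "-0.08 0.38 -0.02 0.95" --pt "-0.11 0.55 -0.03 0.95" --pt "-0.13 0.72 -0.05 0.95" --pt "-0.08 0.55 -0.05 -0.16" --pt "-0.09 0.42 -0.05 -0.75" --pt "-0.13 0.49 -0.05 -0.43" --pt "-0.14 0.51 -0.05 -0.25" --pt "-0.12 0.24 -0.04 -0.83" --pt "-0.1 0.23 -0.03 -0.22" --pt "-0.04 0.08 -0.01 -0.15"

```text
time_s: 36.0
tcp_pos: [0.4747, 0.0178, 0.4904]
ee_rot: [[0.859, 0.374, 0.351], [0.361, -0.927, 0.103], [0.364, 0.038, -0.931]]
wrist_force: [-0.4, -0.9, -8.0]
gripper_width: 0.228
gripper_force: 30.0
```

```bash
python3 -c "
from trav import *
trav(.085)"
```

```text
left [ 0.0051 -0.3234 -0.0018]
t 36.0 phi 1.6 rho [('side', np.float64(-4.5), np.float64(0.87)), ('wrist', np.float64(-5.4), np.float64(0.86))] tr [0.5335 0.0306 0.1838] R0 [[0.859, 0.374, 0.351], [0.361, -0.927, 0.103], [0.364, 0.038, -0.931]]
0.42 [[-1.5, -0.3, -1.7], [-0.6, 0.3, -0.2], [-0.4, 1.8, 1.4]]
0.445 [[-1.6, -0.2, -1.7], [-0.6, 0.4, -0.3], [-0.5, 1.9, 1.4]]
[[-0.06, 0.24, -0.02, 0.34], [-0.12, 0.43, -0.03, 0.44], [-0.16, 0.62, -0.05, 0.53], [-0.15, 0.53, -0.06, -0.22], [-0.16, 0.48, -0.06, -0.41], [-0.18, 0.57, -0.06, -0.01], [-0.18, 0.57, -0.05, 0.08], [-0.13, 0.28, -0.04, -0.63], [-0.1, 0.25, -0.03, -0.14], [-0.04, 0.09, -0.01, -0.12]]
v [ 0.    -0.025 -0.   ]
```

Call:
jog_arm --pt "-0.06 0.2 -0.02 0.1" --pt "-0.12 0.39 -0.03 0.3" --pt "-0.16 0.59 -0.05 0.4" --pt "-0.15 0.53 -0.06 -0.22" --pt "-0.16 0.48 -0.06 -0.41" --pt "-0.18 0.57 -0.06 0" --pt "-0.18 0.57 -0.05 0.08" --pt "-0.13 0.28 -0.04 -0.63" --pt "-0.1 0.25 -0.03 -0.14" --pt "-0.04 0.09 -0.01 -0.12"

```text
time_s: 37.1
tcp_pos: [0.4777, -0.0662, 0.491]
ee_rot: [[0.839, 0.416, 0.351], [0.406, -0.908, 0.103], [0.362, 0.056, -0.931]]
wrist_force: [0.1, 0.0, -6.5]
gripper_width: 0.227
gripper_force: 30.0
```

```bash
sed -i 's/ph+.011$/ph+.005/' plan.py; sed -i 's/bias=-.009/bias=-.004/' trav.py; python3 -c "
from trav import *
trav(.085)"
```

```text
left [ 0.0011 -0.2367 -0.0026]
t 37.1 phi 2.6 rho [('side', np.float64(-0.8), np.float64(0.87)), ('wrist', np.float64(-1.6), np.float64(0.42))] tr [ 0.5375 -0.0561  0.1846] R0 [[0.839, 0.416, 0.351], [0.406, -0.908, 0.103], [0.362, 0.056, -0.931]]
0.42 [[5.6, -3.7, 1.9], [1.5, -1.9, -0.4], [-0.6, 2.0, 1.4]]
0.445 [[6.4, -3.7, 2.7], [2.3, -2.6, -0.3], [-1.0, 2.0, 1.0]]
[[-0.09, 0.37, -0.02, 0.95], [-0.13, 0.54, -0.03, 0.95], [-0.15, 0.72, -0.05, 0.95], [-0.13, 0.8, -0.05, 0.95], [-0.07, 0.65, -0.05, 0.25], [-0.06, 0.51, -0.05, -0.39], [-0.07, 0.41, -0.05, -0.74], [-0.08, 0.22, -0.04, -0.95], [-0.08, 0.07, -0.03, -0.95], [-0.04, -0.03, -0.01, -0.67]]
v [ 0.    -0.025 -0.   ]
```

Call:
jog_arm --pt "-0.09 0.37 -0.02 0.95" --pt "-0.13 0.54 -0.03 0.95" --pt "-0.15 0.72 -0.05 0.95" --pt "-0.13 0.8 -0.05 0.95" --pt "-0.07 0.65 -0.05 0.25" --pt "-0.06 0.51 -0.05 -0.39" --pt "-0.07 0.41 -0.05 -0.74" --pt "-0.08 0.22 -0.04 -0.95" --pt "-0.08 0.07 -0.03 -0.95" --pt "-0.04 -0.03 -0.01 -0.67"

```text
time_s: 38.2
tcp_pos: [0.4791, -0.1529, 0.4899]
ee_rot: [[0.849, 0.395, 0.351], [0.384, -0.917, 0.103], [0.363, 0.047, -0.931]]
wrist_force: [0.3, 0.1, -8.5]
gripper_width: 0.227
gripper_force: 30.0
```

```bash
python3 -c "
from trav import *
trav(.078)"
```

```text
left [ 0.0002 -0.1513 -0.0014]
t 38.2 phi 2.1 rho [('side', np.float64(-0.8), np.float64(0.73)), ('wrist', np.float64(1.0), np.float64(0.45))] tr [ 0.5384 -0.1415  0.1834] R0 [[0.849, 0.395, 0.351], [0.384, -0.917, 0.103], [0.363, 0.047, -0.931]]
0.42 [[5.6, -4.2, 1.3], [0.9, -1.3, -0.4], [-0.6, 2.2, 1.6]]
0.445 [[6.4, -4.2, 2.2], [1.6, -2.0, -0.4], [-1.3, 2.3, 1.1]]
[[-0.08, 0.37, -0.02, 0.95], [-0.12, 0.54, -0.03, 0.95], [-0.14, 0.72, -0.05, 0.95], [-0.12, 0.8, -0.06, 0.95], [-0.06, 0.58, -0.06, -0.06], [-0.06, 0.48, -0.06, -0.52], [-0.07, 0.28, -0.05, -0.95], [-0.08, 0.14, -0.03, -0.95], [-0.06, -0.03, -0.02, -0.95], [-0.0, -0.09, -0.0, -0.44]]
v [ 0.    -0.003 -0.   ]
```

Call:
jog_arm --pt "-0.08 0.37 -0.02 0.95" --pt "-0.12 0.54 -0.03 0.95" --pt "-0.14 0.72 -0.05 0.95" --pt "-0.12 0.8 -0.06 0.95" --pt "-0.06 0.58 -0.06 -0.06" --pt "-0.06 0.48 -0.06 -0.52" --pt "-0.07 0.28 -0.05 -0.95" --pt "-0.08 0.14 -0.03 -0.95" --pt "-0.06 -0.03 -0.02 -0.95" --pt "0 -0.09 0 -0.44"

```text
time_s: 39.3
tcp_pos: [0.4789, -0.2308, 0.4892]
ee_rot: [[0.847, 0.399, 0.351], [0.388, -0.916, 0.103], [0.363, 0.049, -0.931]]
wrist_force: [0.2, 0.9, -7.6]
gripper_width: 0.226
gripper_force: 30.0
```

```bash
python3 -c "
from trav import *
trav(.08)"
```

```text
left [ 0.0003 -0.0732 -0.0007]
t 39.3 phi 2.2 rho [('side', np.float64(5.5), np.float64(0.76)), ('wrist', np.float64(6.3), np.float64(0.97))] tr [ 0.5383 -0.2196  0.1827] R0 [[0.847, 0.399, 0.351], [0.388, -0.916, 0.103], [0.363, 0.049, -0.931]]
0.42 [[17.9, -4.1, 13.8], [16.4, -8.7, 7.6], [4.8, -6.1, -1.4]]
0.445 [[20.4, -4.1, 16.3], [21.7, -8.7, 12.9], [11.4, -9.5, 1.9]]
[[-0.08, 0.37, -0.02, 0.95], [-0.13, 0.54, -0.03, 0.95], [-0.14, 0.72, -0.05, 0.95], [-0.12, 0.8, -0.06, 0.95], [-0.07, 0.81, -0.06, 0.95], [-0.03, 0.8, -0.05, 0.95], [0.01, 0.66, -0.04, 0.95], [0.03, 0.51, -0.03, 0.95], [0.02, -0.08, -0.01, -0.89], [-0.01, -0.26, 0.0, -0.95]]
v [-0.    0.01  0.  ]
```

Call:
jog_arm --pt "0 0.21 0 1" --pt "0 0.21 0 1" --pt "0 0.21 0 1" --pt "0 0.21 0 1" --pt "0 0.21 0 1" --pt "0 0.15 0 0.7"

```text
time_s: 40.0
tcp_pos: [0.4846, -0.254, 0.4888]
ee_rot: [[0.936, -0.02, 0.351], [-0.059, -0.993, 0.103], [0.347, -0.117, -0.931]]
wrist_force: [-0.2, -0.2, -8.4]
gripper_width: 0.229
gripper_force: 30.0
```

```bash
python3 -c "
from step import *
go(9,K=.65,clip=.2,bias=-.006)"
```

```text
t 40.0 phi -7.3 rho [('side', np.float64(15.3), np.float64(0.79)), ('wrist', np.float64(16.5), np.float64(0.84))] tr [ 0.5396 -0.2174  0.1834] R0 [[0.936, -0.02, 0.351], [-0.059, -0.993, 0.103], [0.347, -0.117, -0.931]]
0.42 [[5.2, -7.0, -1.8], [-1.8, -2.3, -4.1], [-3.7, 0.9, -2.8]]
0.445 [[6.0, -7.5, -1.5], [-2.0, -2.8, -4.8], [-4.8, 0.4, -4.4]]
[[-0.01, 0.21, 0.0, 0.95], [-0.01, 0.2, 0.0, 0.87], [-0.0, -0.21, -0.0, -0.92], [-0.0, -0.21, -0.0, -0.95], [-0.0, -0.21, 0.0, -0.95], [-0.0, -0.21, 0.0, -0.95], [-0.0, -0.21, 0.0, -0.95], [-0.0, -0.21, 0.0, -0.95], [-0.0, -0.21, 0.0, -0.95]]
v [0. 0. 0.]
```

Call:
jog_arm --pt "-0.01 0.21 0 0.95" --pt "-0.01 0.13 0 0.6" --pt "0 -0.18 0 -0.8" --pt "0 -0.21 0 -0.95" --pt "0 -0.21 0 -0.95"

```text
time_s: 40.6
tcp_pos: [0.4845, -0.2484, 0.4894]
ee_rot: [[0.933, 0.074, 0.351], [0.04, -0.994, 0.104], [0.357, -0.083, -0.931]]
wrist_force: [0.1, -0.7, -8.1]
gripper_width: 0.226
gripper_force: 30.0
```

```bash
python3 -c "
from step import *
go(9,K=.65,clip=.2,bias=-.006)"
```

```text
t 40.6 phi -5.3 rho [('side', np.float64(5.1), np.float64(0.71)), ('wrist', np.float64(5.5), np.float64(0.98))] tr [ 0.5395 -0.2173  0.1835] R0 [[0.933, 0.074, 0.351], [0.04, -0.994, 0.104], [0.357, -0.083, -0.931]]
0.42 [[-0.7, 0.1, -0.6], [0.1, -0.3, -0.3], [-0.1, -0.4, -0.4]]
0.445 [[-0.9, 0.2, -0.7], [-0.0, -0.2, -0.2], [-0.1, -0.3, -0.4]]
[[-0.0, -0.21, 0.0, -0.95], [-0.0, -0.21, 0.0, -0.95], [-0.0, -0.21, 0.0, -0.95], [0.0, -0.09, 0.0, -0.41], [0.0, -0.01, 0.0, -0.02], [-0.0, 0.03, -0.0, 0.13], [-0.0, 0.03, -0.0, 0.12], [-0.0, 0.01, 0.0, 0.05], [0.0, -0.0, -0.0, -0.01]]
v [0. 0. 0.]
```

Recovered; follow the plan.

Call:
jog_arm --pt "0 -0.21 0 -0.95" --pt "0 -0.21 0 -0.95" --pt "0 -0.21 0 -0.95" --pt "0 -0.09 0 -0.41" --pt "0 0 0 0" --pt "0 0.03 0 0.13"

```text
time_s: 41.3
tcp_pos: [0.4822, -0.2351, 0.4902]
ee_rot: [[0.888, 0.298, 0.351], [0.279, -0.955, 0.104], [0.366, 0.006, -0.931]]
wrist_force: [0.6, 0.3, -7.6]
gripper_width: 0.226
gripper_force: 30.0
```

```bash
sed -i 's/vmax=.12,amax=.35/vmax=.09,amax=.2/; s/bias=-.004/bias=-.006/' trav.py; python3 -c "
from trav import *
trav(.06)"
```

```text
left [-0.0009 -0.0752 -0.0016]
t 41.3 phi -0.2 rho [('side', np.float64(2.4), np.float64(0.73)), ('wrist', np.float64(2.8), np.float64(0.88))] tr [ 0.5395 -0.2176  0.1836] R0 [[0.888, 0.298, 0.351], [0.279, -0.955, 0.104], [0.366, 0.006, -0.931]]
0.42 [[2.3, -3.8, -1.5], [-0.6, 0.4, -0.2], [-0.0, 0.7, 0.7]]
0.445 [[2.7, -4.1, -1.4], [-0.6, 0.3, -0.3], [-0.1, 0.8, 0.7]]
[[-0.04, 0.31, -0.01, 0.95], [-0.06, 0.41, -0.02, 0.95], [-0.05, 0.42, -0.03, 0.55], [-0.04, 0.35, -0.04, -0.21], [-0.06, 0.25, -0.04, -0.86], [-0.09, 0.23, -0.04, -0.93], [-0.1, 0.2, -0.03, -0.8], [-0.1, 0.22, -0.03, -0.33], [-0.08, 0.22, -0.02, 0.0], [-0.05, 0.16, -0.01, 0.08]]
v [-0.    -0.03  -0.001]
```

Call:
jog_arm --pt "-0.04 0.31 -0.01 0.95" --pt "-0.06 0.41 -0.02 0.95" --pt "-0.05 0.42 -0.03 0.55" --pt "-0.04 0.35 -0.04 -0.21" --pt "-0.06 0.25 -0.04 -0.86" --pt "-0.09 0.23 -0.04 -0.93" --pt "-0.1 0.2 -0.03 -0.8" --pt "-0.1 0.22 -0.03 -0.33" --pt "-0.08 0.22 -0.02 0" --pt "-0.05 0.16 -0.01 0.08"

```text
time_s: 42.4
tcp_pos: [0.481, -0.2931, 0.489]
ee_rot: [[0.872, 0.34, 0.351], [0.325, -0.94, 0.103], [0.365, 0.024, -0.931]]
wrist_force: [0.8, 0.1, -8.3]
gripper_width: 0.227
gripper_force: 30.0
```

```bash
python3 -c "
from trav import *
trav(.1,D=(.5386,-.2928,.16))"
```

```text
left [-0.0005 -0.0146 -0.0224]
t 42.4 phi 0.8 rho [('side', np.float64(4.5), np.float64(0.77)), ('wrist', np.float64(4.7), np.float64(0.95))] tr [ 0.5391 -0.2782  0.1824] R0 [[0.872, 0.34, 0.351], [0.325, -0.94, 0.103], [0.365, 0.024, -0.931]]
0.42 [[8.4, -5.5, 2.8], [2.0, -2.3, -0.3], [0.8, -1.0, -0.2]]
0.445 [[9.7, -5.5, 4.2], [3.1, -3.5, -0.3], [0.8, -1.1, -0.3]]
[[-0.06, 0.26, 0.07, 0.95], [-0.11, 0.32, 0.14, 0.95], [-0.14, 0.38, 0.22, 0.95], [-0.13, 0.4, 0.23, 0.95], [-0.08, 0.17, 0.17, 0.11], [-0.05, -0.08, 0.11, -0.76], [-0.02, -0.18, 0.04, -0.95], [0.01, -0.22, -0.03, -0.87], [0.0, -0.0, -0.0, -0.02], [0.0, -0.05, 0.0, -0.21]]
v [0. 0. 0.]
```

Call:
jog_arm --pt "-0.06 0.26 0.07 0.95" --pt "-0.11 0.32 0.14 0.95" --pt "-0.14 0.38 0.22 0.95" --pt "-0.13 0.4 0.23 0.95" --pt "-0.08 0.23 0.17 0.35" --pt "-0.05 -0.03 0.11 -0.5" --pt "-0.02 -0.18 0.04 -0.95" --pt "0 -0.2 0 -0.87"

```text
time_s: 43.3
tcp_pos: [0.4827, -0.315, 0.4657]
ee_rot: [[0.912, 0.214, 0.351], [0.189, -0.976, 0.104], [0.365, -0.029, -0.931]]
wrist_force: [1.2, -0.3, -7.6]
gripper_width: 0.227
gripper_force: 30.0
```

```bash
sed -i 's/ph+.005$/ph+.010/' plan.py;  sed -i 's/bias=-.006/bias=-.010/;s/vmax=.09,amax=.2/vmax=.12,amax=.3/' trav.py; python3 -c "
from trav import *
trav(.09,D=(.5386,-.2928,.048))"
```

```text
left [-0.     -0.0006 -0.1112]
t 43.3 phi -2.2 rho [('side', np.float64(0.9), np.float64(0.71)), ('wrist', np.float64(1.5), np.float64(0.55))] tr [ 0.5386 -0.2922  0.1592] R0 [[0.912, 0.214, 0.351], [0.189, -0.976, 0.104], [0.365, -0.029, -0.931]]
0.42 [[-0.2, -0.2, -0.4], [0.0, -0.6, -0.6], [-0.0, -0.5, -0.6]]
0.445 [[-0.3, -0.2, -0.5], [0.0, -0.6, -0.6], [-0.0, -0.5, -0.6]]
[[-0.06, -0.18, 0.14, -0.82], [-0.11, -0.09, 0.28, -0.39], [-0.16, -0.02, 0.42, -0.1], [-0.22, 0.02, 0.56, 0.11], [-0.22, 0.03, 0.56, 0.13], [-0.22, 0.02, 0.56, 0.09], [-0.22, 0.01, 0.56, 0.03], [-0.18, 0.0, 0.47, -0.01], [-0.14, -0.0, 0.36, -0.02], [-0.09, -0.0, 0.24, -0.01]]
v [-0.    -0.    -0.051]
```

Call:
jog_arm --pt "-0.06 -0.18 0.14 -0.82" --pt "-0.11 -0.09 0.28 -0.39" --pt "-0.16 -0.02 0.42 -0.1" --pt "-0.22 0.02 0.56 0.11" --pt "-0.22 0.03 0.56 0.13" --pt "-0.22 0.02 0.56 0.09" --pt "-0.22 0.01 0.56 0.03" --pt "-0.18 0 0.47 0" --pt "-0.14 0 0.36 0" --pt "-0.09 0 0.24 0"

```text
time_s: 44.4
tcp_pos: [0.4821, -0.311, 0.3762]
ee_rot: [[0.894, 0.28, 0.351], [0.259, -0.96, 0.104], [0.366, -0.002, -0.931]]
wrist_force: [-0.3, -0.2, -8.3]
gripper_width: 0.228
gripper_force: 30.0
```

```bash
python3 -c "
from trav import *
q,T=trav(.09,N=9,D=(.5386,-.2928,.042))
cv2.imwrite('pics/d1.png',np.hstack([cv2.resize(q[0][2][240:384,270:462],(400,300)),cv2.resize(q[1][2],(400,300))]))"
```

```text
left [-0.0002 -0.0006 -0.0276]
t 44.4 phi -0.7 rho [('side', np.float64(-1.3), np.float64(0.71)), ('wrist', np.float64(-2.0), np.float64(0.6))] tr [ 0.5388 -0.2922  0.0696] R0 [[0.894, 0.28, 0.351], [0.259, -0.96, 0.104], [0.366, -0.002, -0.931]]
0.42 [[-0.8, 0.4, -0.4], [-0.2, -0.4, -0.6], [-0.1, -0.5, -0.6]]
0.445 [[-0.9, 0.6, -0.4], [-0.2, -0.4, -0.6], [-0.1, -0.5, -0.6]]
[[-0.06, -0.2, 0.14, -0.92], [-0.11, -0.06, 0.28, -0.24], [-0.17, 0.03, 0.41, 0.14], [-0.12, 0.07, 0.3, 0.31], [-0.07, 0.06, 0.16, 0.28], [-0.01, 0.04, 0.02, 0.17], [0.01, 0.02, -0.02, 0.09], [-0.0, 0.01, 0.0, 0.03], [-0.0, 0.0, -0.0, 0.0]]
v [0. 0. 0.]
```

View pics/d1.png

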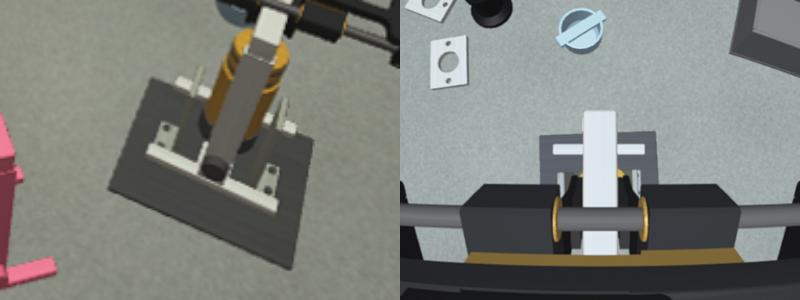

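Call:
jog_arm --pt "-0.06 -0.2 0.14 -0.92" --pt "-0.11 -0.06 0.28 -0.24" --pt "-0.17 0.03 0.41 0.14" --pt "-0.12 0.07 0.3 0.31" --pt "-0.07 0.06 0.16 0.28" --pt "-0.01 0.04 0.02 0.17" --pt "0 0.02 0 0.09" --pt "0 0 0 0.03"

```text
time_s: 45.3
tcp_pos: [0.4818, -0.3111, 0.3488]
ee_rot: [[0.891, 0.289, 0.351], [0.27, -0.957, 0.104], [0.366, 0.003, -0.93]]
wrist_force: [-0.3, 0.3, -6.8]
gripper_width: 0.229
gripper_force: 30.0
```

```bash
python3 -c "
from step import *
T,s=pose();Rc,o=carrier(T);print(s['time_s'],s['wrist_force'],s['moment'],np.degrees(phi(T)),o,np.degrees(np.arctan2(Rc[1,0],Rc[0,0])))"
```

```text
45.3 [-0.25358882  0.32465206 -6.81050498] [-0.50511612  1.4898815   0.0270624 ] -0.43000532744355696 [ 0.53890026 -0.29276956  0.00625631] 16.79414358208333
```

Call:
jog_arm --pt "-0.02 -0.03 0.05 -0.13" --pt "-0.02 -0.03 0.05 -0.12" --pt "-0.02 0 0.05 0"

```text
time_s: 45.6
tcp_pos: [0.4819, -0.3104, 0.3483]
ee_rot: [[0.883, 0.308, 0.355], [0.291, -0.951, 0.101], [0.369, 0.014, -0.929]]
wrist_force: [-4.6, 0.4, 7.6]
gripper_width: 0.228
gripper_force: 30.1
```

```bash
python3 -c "
from step import *
T,s=pose();Rc,o=carrier(T);print(s['time_s'],s['wrist_force'],s['moment'],np.degrees(phi(T)),o,np.degrees(np.arctan2(Rc[1,0],Rc[0,0])))"
```

```text
45.6 [-4.60153183  0.42602919  7.59767456] [0.2585471  1.34081499 0.22816282] 0.25216481408346003 [ 0.54078844 -0.29453328  0.00592335] 17.940115515433344
```

Call:
jog_arm --pt "0.02 0 -0.05 0" --pt "0 0 0 0" --pt "0 0 0 0" --pt "0 0 0 0" --pt "0 0 -0.2 0" --pt "0 0 -0.5 0" --pt "0 0 -0.8 0" --pt "0 0 -1 0" --pt "0 0 -1 0" --pt "0 0 -1 0" --grip 55

```text
time_s: 46.6
tcp_pos: [0.4492, -0.3193, 0.4322]
ee_rot: [[0.884, 0.307, 0.352], [0.29, -0.952, 0.103], [0.367, 0.011, -0.93]]
wrist_force: [0.4, -0.4, 0.7]
gripper_width: 0.631
gripper_force: 0.0
```

Call:
jog_arm --pt "0 0 -1 0" --pt "0 0 -1 0" --pt "0 0 -0.6 0" --pt "0 0 -0.3 0" --pt "0 0 0 0" --pt "0 0 0 0"

```text
time_s: 47.2
tcp_pos: [0.4294, -0.325, 0.4836]
ee_rot: [[0.885, 0.307, 0.35], [0.289, -0.952, 0.105], [0.365, 0.009, -0.931]]
wrist_force: [-0.9, 0.1, 0.3]
gripper_width: 0.628
gripper_force: 0.0
```

```bash
python3 -c "
from est import *
T,s=pose();print(s['time_s'],s['wrist_force'])
a=eyes.capture('side');b=eyes.capture('wrist')
d=np.array([np.cos(np.radians(18.3)),np.sin(np.radians(18.3)),0]);g=np.array([.5395,-.2928,.207])
for n,im in (('side',a),('wrist',b)):
    for p in w2px(n,[g,g-.052*d,g+.052*d],T): cv2.circle(im,tuple(int(v) for v in p),2,(0,0,255),1)
cv2.imwrite('pics/f.png',np.hstack([cv2.resize(a[210:384,260:492],(400,300)),cv2.resize(b,(400,300))]))"
```

```text
47.2 [-0.89011468  0.05629041  0.28562919]
```

View pics/f.png

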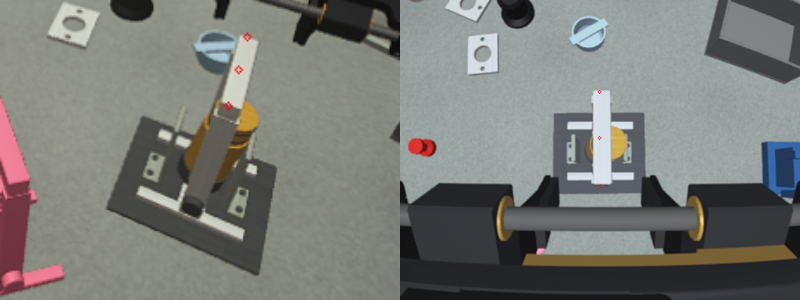

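The picture shows the carrier standing flat and square on the dock plate. The canister leans on one blade, between the two, and the bar lies on the red marks. The gripper is clear of everything.

```bash
python3 -c "
from station import r
print(r.finish_job())"
```

```text
the job is handed in; nothing more can be done
None
```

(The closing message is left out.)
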